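Gap-gauge a homogeniser pestle for wear

TASK

Check the blue-ringed pestle for wear on the bench gap gauge: lift it out of the white rack by its shank and, keeping it upright, slide its white head level into the gauge's mouth and through the green-marked go gap without forcing it, then on by feel until the red-marked no-go gap stops it; lean it against the no-go gap with a light steady push, about half a kilo's worth (5 N), for a second. Then draw it straight back out of the mouth and set it down gently in the empty well of the orange rack. Leave everything else as it stands.

Things in the scene. Friction and masses are not known exactly. Their poses are not given: they have to be found in the camera images.
- pestle_mid (a point): Point on the axis of the blue-ringed pestle half-way up (45 mm above its flat foot), z up the axis. The pestle stands upright, 90 mm tall, about 0.1 kg: a white plastic cylinder head 24 mm in diameter, 40 mm tall, and on it a round steel shank 12 mm in diameter, 50 mm long, reaching from 5 mm below this point to 45 mm above: grasp it there. It starts with its foot 6 mm above the bench.
- pestle_head (a point): Centre of the same pestle's head, on its axis, 20 mm above its foot (25 mm below the half-way point). The head is sound: the go gap lets it through; on the front edges of the no-go blocks (gap 21 mm) it stops with its axis about 6 mm short of them. They are clamped in slots (red plates), anywhere from 36 to 56 mm behind the go gap's front end: their place is not measured, feel for it.
- gauge_go (a point): Middle of the front end of the go gap, 58 mm above the bench. x points straight into the mouth (the way to push), y left, z up. The gap, 25.5 mm wide, lies between two bright steel blocks (green patches beside them) 20 mm long along x from this point; flared noses widen the mouth to 37 mm over the 6 mm before it. The no-go gap follows on the same line.
- empty_well (a point): Centre of the mouth of the orange rack's empty well, level with the rack's top, 28 mm above the bench; z up. The well is round, 29 mm in diameter, 22 mm deep, with a flat floor 6 mm above the bench. The other well, 60 mm away along -y, holds the dark pestle.
- pestle: The pestle to be checked; origin at the centre of its foot, z up its axis.
- gauge: Gap gauge: rigid, fixed grey fork lying level on a post, mouth towards the robot; origin on the bench under the post, 110 mm behind the go gap's front end, x into the mouth. Blocks and arms stand 50 to 66 mm above the bench (red plates and screws to 73), 93 mm over the arms; free space below, above and before the gap. Foot 120 by 96 by 16 mm; post nut up to 83 mm. Over 20 N counts as forcing it.
- rack_white: White rack, fixed block 70 (x) by 120 (y) by 28 mm, origin under its centre. Two 29 mm wells at y = -30 mm (the pestle to be checked) and y = +30 mm (the grey pestle).
- rack_orange: Orange rack, same block, origin under its centre. Wells at y = -30 mm (the dark pestle) and y = +30 mm (empty).
- pestle_grey: A grey pestle, head 20 mm in diameter and no blue ring, 90 mm tall, standing in the white rack; leave it. Origin at its foot.
- pestle_dark: A dark pestle, head 22 mm in diameter and no blue ring, 90 mm tall, standing in the orange rack; leave it. Origin at its foot.
- wash_bottle: Pale bottle 60 mm in diameter, 150 mm tall, red cap; leave it. Origin under it.
- beaker: Glass beaker 66 mm in diameter, 85 mm tall; leave it. Origin under it.
- jar: Amber jar 60 mm in diameter, 75 mm tall, green lid; leave it. Origin under it.
- tweezers: Steel tweezers 130 mm long lying flat; leave them. Origin under their middle.
- setting_disc: Steel setting disc 38 mm in diameter with a 16 mm stem, 30 mm tall; leave it. Origin under it.
There are look-alikes about, which are no part of the job. Leave any pink or yellow look-alike of the gauge alone.

How it is judged:
By the outcome, as a careful person would: the job done as asked, in the order asked, and still so for the second after the job is handed in, with the robot touching nothing.
It also fails if it takes over 64 s, if anything falls off the work surface, if the arm or the gripper's body presses on something with over 40 N, if the wrist force passes 120 N, or if a joint passes its speed limit or range.

ROBOT

A 6-joint arm with a two-finger parallel gripper is mounted at the origin on the work surface. World frame = base frame: x ahead of the robot, y to its left, z up, the work surface at z = 0. Lengths are in mm, angles in rad, forces in N, time in s.
With the tool pointing down it reaches from about 250 to 775 mm from the base axis. Payload 4 kg.
Tool frame: the origin (TCP) lies on the mounting face of the last link; the fingertips stand 173 mm ahead of it and the grasp point (between the pads) lies 155 mm ahead of it; z points along the fingers, y is the direction in which the jaws open and shut (so a half turn about z gives the same grasp; the last joint's range is limited). The gripper opens to 85 mm and grips with 20 to 120 N. Pads are 22 mm wide; open, the fingers measure 114 mm over their backs; the gripper's body (76 mm by 85 mm) begins 54 mm behind the grasp point. The pads swing forward as they close: fully open they stand 13 mm farther back than shut.
Start: joints at [1.163, 0.087, 1.371, -0, 1.684, -0.103], TCP at [165.059, 524.648, 404.741] pointing down, gripper open.
Joint ranges: [-3.1, 3.1], [-0.76, 2.03], [0.27, 2.55], [-1.08, 4.22], [0.17, 2.65], [-2.57, 2.57]. Speed limits (rad/s): [2.79, 2.79, 3.14, 3.14, 3.14, 3.14].

INTERFACE

Orientations are given as a 3x3 rotation matrix whose columns are the frame's x, y, z axes.
In Python, from station import monitor, snapshot, robot gives the robot as it stands.
- The arm moves only by the tool step_arm, never from a script. Its argument "increments" is a list of rows, each a list of 3 entries, a list of its own where there are three numbers: the shift along the world's x, y, z in m, then the turn, a rotation vector about the world's x, y, z in degrees, then the finger opening in m, from 0 to 0.0854. A call has 1 to 12 rows; each row shifts and turns the commanded pose from where the row before left it; what a row does not reach is not made up. A row lasts 1/8 s, in which the tool goes at most 62.5 mm and 10.7 degrees, less where a joint would pass 70% of its speed; a pose out of reach is approached as far as the arm can. A call with a gripper value outside its range is refused whole. The fingers move at their own pace and stop on an object; the grip force is fixed at half the most. Time passes only in rows, so rows that do not move let the fingers close. It gives the time, the measured TCP pose, the force and the opening at its end, in the units of the state.
- monitor.get_obs(): the state, without advancing time (a new reading comes with each control period).
- snapshot(name): name is "side" or "top"; returns a dict with "pixels" (480x640x3 uint8, red, green, blue), "depth" (480x640 float32, mm along the optical axis (not along the pixel's ray), 0 where there is no reading), "K" (3x3 intrinsics, pixels), "k1" (the pictures are not rectified: a ray, as slopes to the right and down, at radius r is drawn at 1 + k1 r^2 times it, then the intrinsics apply), "R" (3x3) and "t" (3): a world point X has camera coordinates R X + t. Camera axes: x right, y down, z forward; pixel columns grow to the right and rows downward; lengths in mm; the calibration is good to about 2 mm. A picture is of the moment at which its call begins.
- robot.hand_in(): hands the job in, once; it reports no verdict.
The state is a dict: "time_s": time; "q": joint angles; "dq": joint speeds; "joint_torque": joint torques, N m; "position": TCP position; "eef_rot": TCP orientation; "ft_force": force on the tool from outside, world axes, zero at the start; "moment": the same for the moment, N m; "opening": opening from 0.0 (shut) to 1.0 (fully open).
Only numpy, scipy, OpenCV 4.12 (cv2) and the standard library are available. Lean on these libraries where they do the work, as an engineer would, in place of code of your own. Each camera call takes 0.05 s, during which the arm holds its last target.

## Working session

There is one attempt and no reset: what is moved stays moved. The work goes in short steps, Python scripts to look and compute and a tool call to move; the robot and the scene stay as the last step left them, time stands still between calls to the robot, and variables do not carry over. Pictures are saved under pics/ and viewed, and the job is handed in when it is done.

Besides the shell and the picture viewer there is one more tool, called after ">>>" as name(argument=value, ...) on one line, values as JSON. step_arm: Moves the arm, as the interface text tells. Its arguments: {"type":"object","properties":{"increments":{"type":"array","items":{"type":"array"}}},"required":["increments"]}

```bash
mkdir -p pics; ls
python3 - <<'E'
from station import monitor, snapshot, robot
import cv2,numpy as np
for n in("side","top"):
    s=snapshot(n); cv2.imwrite(f"pics/{n}0.png",s["pixels"][:,:,::-1]); np.savez(f"{n}0.npz",**s)
    print(n,s["K"],s["k1"],s["R"],s["t"], -s["R"].T@s["t"])
o=monitor.get_obs(); print(o)
E
```

```text
pics
side [[446.76366347   0.         326.95541259]
 [  0.         446.76366347 236.54920498]
 [  0.           0.           1.        ]] -0.04274580847164105 [[ 0.78918351 -0.61401971 -0.01300694]
 [-0.44662748 -0.55924414 -0.69840524]
 [ 0.42156053  0.55697916 -0.71558433]] [-406.84769966  270.53639478  968.28968452] [  33.71377165 -637.8337877   876.54511899]
top [[440.84479675   0.         324.00363829]
 [  0.         440.84479675 243.06436994]
 [  0.           0.           1.        ]] -0.036045478935414266 [[-0.02847703 -0.99940471 -0.01947548]
 [-0.99726167  0.02973548 -0.06771237]
 [ 0.06825117  0.01749391 -0.99751478]] [  30.70396925  510.76745046 1102.11639661] [ 435.02242442   -3.78254359 1134.56064469]
{'time_s': 0.1, 'q': array([ 1.16291419e+00,  8.78945179e-02,  1.37212165e+00,  1.95124344e-05,
        1.68361857e+00, -1.03061046e-01]), 'dq': array([-0.00071438, -0.00153845, -0.00403817, -0.00102508, -0.00115389,
        0.00082208]), 'joint_torque': array([ 2.40644134e-03, -3.53014112e+01, -3.14217889e+01, -9.17252578e-05,
        7.93217478e-03, -1.35373713e-05]), 'position': array([165.00653797, 524.55409694, 403.63909148]), 'eef_rot': array([[-9.53901221e-01,  3.00119600e-01, -8.27820876e-04],
       [ 3.00120654e-01,  9.53899422e-01, -1.86686115e-03],
       [ 2.29376233e-04, -2.02924727e-03, -9.99997915e-01]]), 'ft_force': array([ 0.17281082,  0.22523045, -0.78862723]), 'moment': array([-0.01148827, -0.00153634, -0.03296778]), 'opening': 1.0022060231067171}
```

View pics/side0.png

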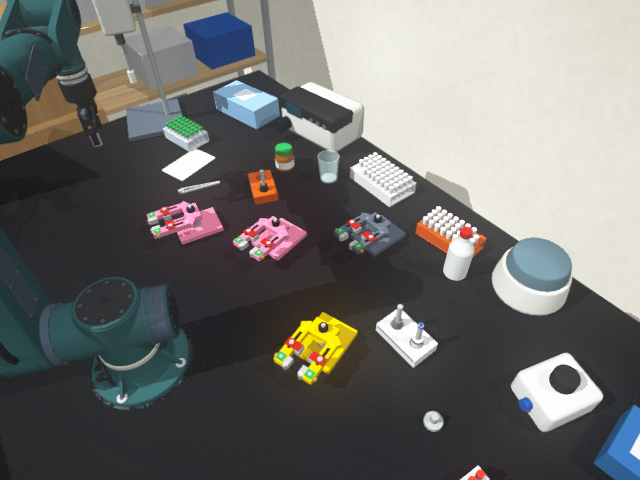

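View pics/top0.png

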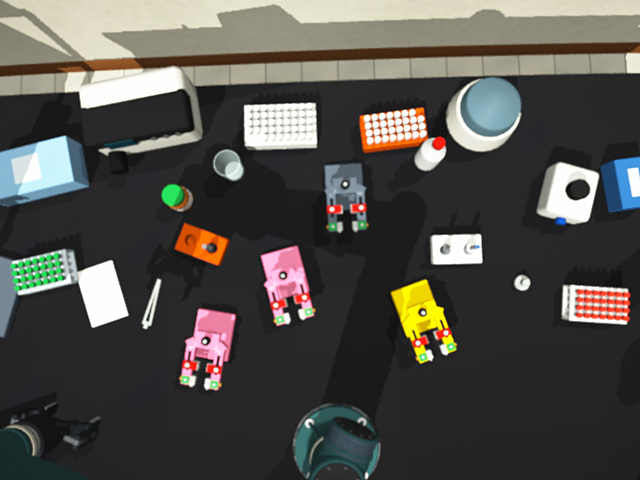

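The top view shows the grey gauge at about (346,200), the white rack at (457,249) with the blue-ringed pestle on its right, and the orange rack at (202,244) with its empty well on the left. I'll enlarge these.

Run:
```python
import cv2,numpy as np
def crop(n,x,y,w,h,f,out):
    im=cv2.imread(f"pics/{n}0.png")[y:y+h,x:x+w]
    im=cv2.resize(im,None,fx=f,fy=f,interpolation=cv2.INTER_CUBIC)
    for i in range(0,w,10):
        cv2.line(im,(i*f,0),(i*f,8 if i%50 else 16),(0,255,255),1)
        if i%20==0: cv2.putText(im,str(x+i),(i*f,24),0,.4,(0,255,255),1)
    for i in range(0,h,10):
        cv2.line(im,(0,i*f),(8,i*f),(0,255,255),1)
        if i%20==0: cv2.putText(im,str(y+i),(10,i*f+4),0,.4,(0,255,255),1)
    return im
a=crop("top",310,150,80,100,6,0); b=crop("top",425,225,64,50,6,0); c=crop("top",165,215,64,50,6,0)
cv2.imwrite("pics/c1.png",a)
cv2.imwrite("pics/c2.png",np.vstack([b,c]))
a=crop("side",325,200,90,65,8,0);cv2.imwrite("pics/c3.png",a)
b=crop("side",370,295,75,75,7,0);c=crop("side",240,160,45,75,6,0)
cv2.imwrite("pics/c4.png",b);cv2.imwrite("pics/c5.png",c)
```

```text
(no output)
```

View pics/c1.png

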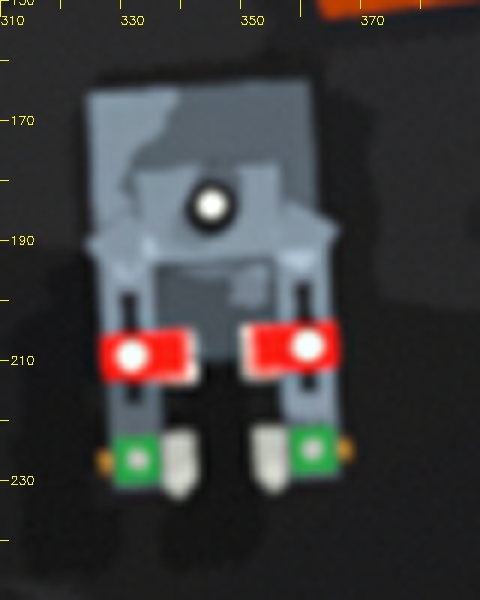

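View pics/c2.png

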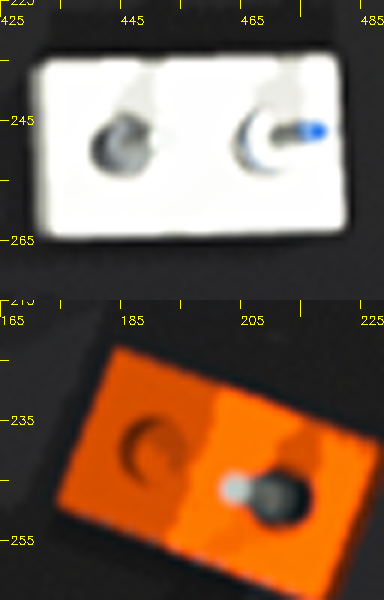

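View pics/c3.png

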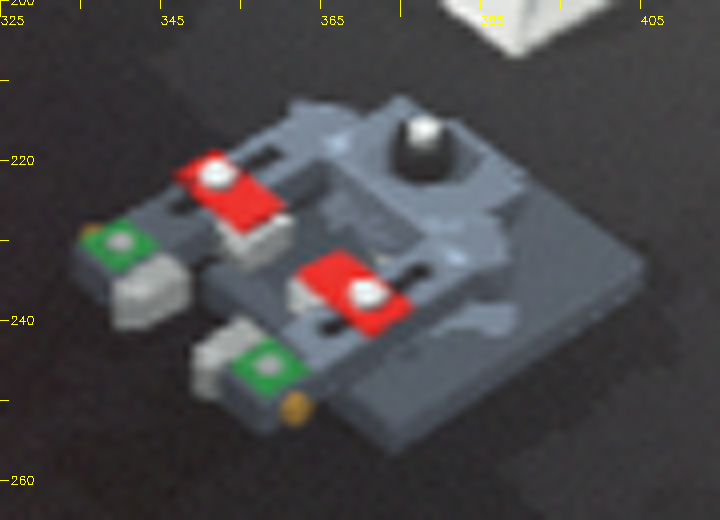

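View pics/c4.png

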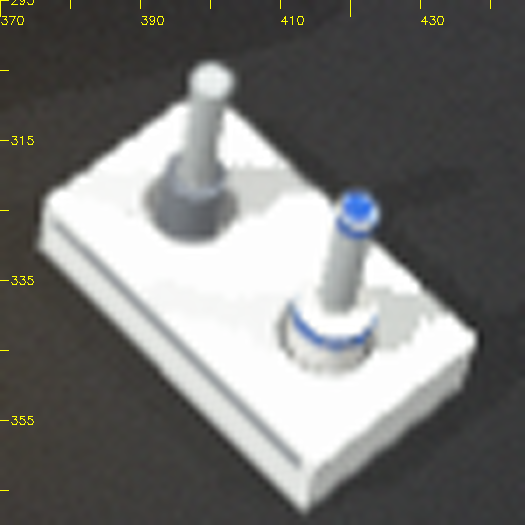

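View pics/c5.png

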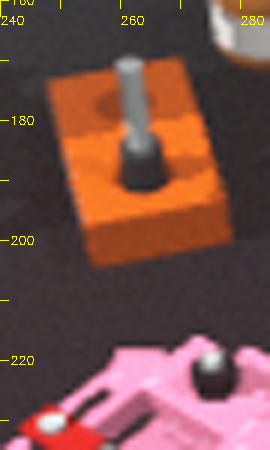

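```bash
cat > h.py <<'E'
import numpy as np,cv2
C={n:dict(np.load(f"{n}0.npz")) for n in("side","top")}
def ray(n,uv):
    c=C[n];K=c["K"];d=np.array([(uv[0]-K[0,2])/K[0,0],(uv[1]-K[1,2])/K[1,1]]);u=d.copy()
    for _ in range(20): u=d/(1+c["k1"]*(u@u))
    o=-c["R"].T@c["t"];v=c["R"].T@np.array([u[0],u[1],1]);return o,v/np.linalg.norm(v)
def tri(us,ut):
    (o1,d1),(o2,d2)=ray("side",us),ray("top",ut)
    A=np.c_[d1,-d2];s=np.linalg.lstsq(A,o2-o1,rcond=None)[0]
    p,q=o1+s[0]*d1,o2+s[1]*d2
    return (p+q)/2,np.linalg.norm(p-q)
def onz(n,uv,z):
    o,d=ray(n,uv);return o+d*(z-o[2])/d[2]
def proj(n,X):
    c=C[n];p=c["R"]@np.asarray(X,float)+c["t"];u=p[:2]/p[2];u=u*(1+c["k1"]*(u@u))
    return u*c["K"][0,0]+c["K"][:2,2]
E
python3 - <<'E'
from h import *
np.set_printoptions(precision=1,suppress=True)
k=.42
P={"ptop":((421.1,324.6),(477,247)),"grnL":((340,230.3),(333,226.5)),"grnR":((358.5,245.6),(362.2,225)),
"redL":((352.1,221.8),(331.8,209.2)),"redR":((370.9,236.5),(361.3,207.7)),"nut":((378,216),(345.2,184.2)),
"well":((260.8,177.2),(190.5,240.3)),"darktop":((261.6,170.8),(204,242-.5))}
for n,(s,t) in P.items():
    s=np.array(s)-k;t=np.array(t)-k;print(n,*tri(s,t))
for z in (96,):print("pestle onz",onz("side",(420.7,324.2),z),onz("top",(476.6,246.6),z))
print("well onz28",onz("side",(260.4,176.8),28),onz("top",(190.1,239.9),28))
print("nut83",onz("side",(377.6,215.6),83),onz("top",(344.8,183.8),83))
for n in("side","top"):
    d=C[n]["depth"];print(n,(d>0).mean())
E
```

```text
ptop [ 488.8 -346.5   94.2] 4.050884229331305
grnL [550.   -7.8  66.2] 2.5973703117984495
grnR [551.5 -78.9  67. ] 2.658727612922747
redL [592.   -6.2  70.1] 2.5380319223991425
redR [593.2 -77.9  71.8] 2.6608613107596626
nut [650.3 -40.5  81.6] 3.0494150421685915
well [530.6 355.1  26.7] 3.6412698985455463
darktop [517.1 305.4  87.2] 6.8848561829724835
pestle onz [ 489.6 -348.2   96. ] [ 487.  -344.6   96. ]
well onz28 [531.3 352.3  28. ] [528.9 355.6  28. ]
nut83 [650.7 -42.3  83. ] [648.7 -39.6  83. ]
side 0.996103515625
top 0.9960384114583334
```

>>> step_arm(increments=[[[0.025, -0.043, 0], [0, 0, -4], 0.085], [[0.025, -0.043, 0], [0, 0, -4], 0.085], [[0.025, -0.043, 0], [0, 0, -4], 0.085], [[0.025, -0.043, 0], [0, 0, -4], 0.085], [[0.025, -0.043, 0], [0, 0, -4], 0.085], [[0.025, -0.043, 0], [0, 0, -4], 0.085], [[0.025, -0.043, 0], [0, 0, -4], 0.085], [[0.025, -0.043, 0], [0, 0, -4], 0.085], [[0.025, -0.043, 0], [0, 0, -4], 0.085], [[0.025, -0.043, 0], [0, 0, -4], 0.085]])

```text
time_s: 1.35
position: [415.4, 93.1, 404.3]
eef_rot: [[-0.536, 0.844, -0.0], [0.844, 0.536, 0.0], [0.0, -0.0, -1.0]]
ft_force: [1.0, 0.3, -0.3]
opening: 0.991
```

>>> step_arm(increments=[[[0.007, -0.044, 0], [0, 0, -4], 0.06], [[0.007, -0.044, 0], [0, 0, -4], 0.06], [[0.007, -0.044, 0], [0, 0, -4], 0.06], [[0.007, -0.044, 0], [0, 0, -4], 0.06], [[0.007, -0.044, 0], [0, 0, -4], 0.06], [[0.007, -0.044, 0], [0, 0, -4], 0.06], [[0.007, -0.044, 0], [0, 0, -4], 0.06], [[0.007, -0.044, 0], [0, 0, -4], 0.06], [[0.007, -0.044, -0.02], [0, 0, 0], 0.06], [[0.007, -0.044, -0.02], [0, 0, 0], 0.06], [[0, 0, -0.02], [0, 0, 0], 0.06]])

```text
time_s: 2.72
position: [484.8, -348.3, 342.4]
eef_rot: [[-0.006, 1.0, -0.002], [1.0, 0.006, 0.001], [0.001, -0.002, -1.0]]
ft_force: [0.5, 0.1, -0.1]
opening: 0.699
```

>>> step_arm(increments=[[[0.002, 0.001, -0.02], [0, 0, 0], 0.06], [[0.002, 0.001, -0.02], [0, 0, 0], 0.06], [[0, 0, 0], [0, 0, 0], 0.06]])

```text
time_s: 3.1
position: [488.6, -342.9, 301.8]
eef_rot: [[-0.009, 1.0, -0.005], [1.0, 0.009, 0.004], [0.004, -0.004, -1.0]]
ft_force: [-0.2, 1.2, -0.2]
opening: 0.702
```

```bash
cat > look.py <<'E'
from station import snapshot,monitor
import cv2,numpy as np
def look(tag,boxes,f=7):
    for n,(x,y,w,h) in boxes.items():
        s=snapshot(n);im0=s["pixels"][:,:,::-1]
        cv2.imwrite(f"pics/{tag}_{n}_full.png",im0)
        im=cv2.resize(im0[y:y+h,x:x+w],None,fx=f,fy=f,interpolation=cv2.INTER_CUBIC)
        for i in range(0,w,10):
            cv2.line(im,(i*f,0),(i*f,8),(0,255,255),1)
            if i%20==0: cv2.putText(im,str(x+i),(i*f,20),0,.4,(0,255,255),1)
        for i in range(0,h,10):
            cv2.line(im,(0,i*f),(8,i*f),(0,255,255),1)
            if i%20==0: cv2.putText(im,str(y+i),(10,i*f+4),0,.4,(0,255,255),1)
        cv2.imwrite(f"pics/{tag}_{n}.png",im)
E
python3 - <<'E'
from look import *
look("g1",{"side":(370,250,100,85),"top":(430,205,90,80)})
o=monitor.get_obs();print(o["position"],o["ft_force"],o["q"])
from h import *
p=o["position"]
for dz in(-155,-173):print(proj("side",p+[0,0,dz]),proj("top",p+[0,0,dz]))
E
```

```text
[ 489.08398975 -343.37570429  304.82317452] [ 0.03137098 -0.40166262  0.53480142] [-7.06976897e-01  2.31150174e-01  1.40562869e+00  1.55187712e-06
  1.50505881e+00 -7.16398048e-01]
[422.55321946 307.47298553] [483.83573629 244.25849472]
[421.27435775 312.73563552] [481.13970752 244.77310329]
```

View pics/g1_side.png

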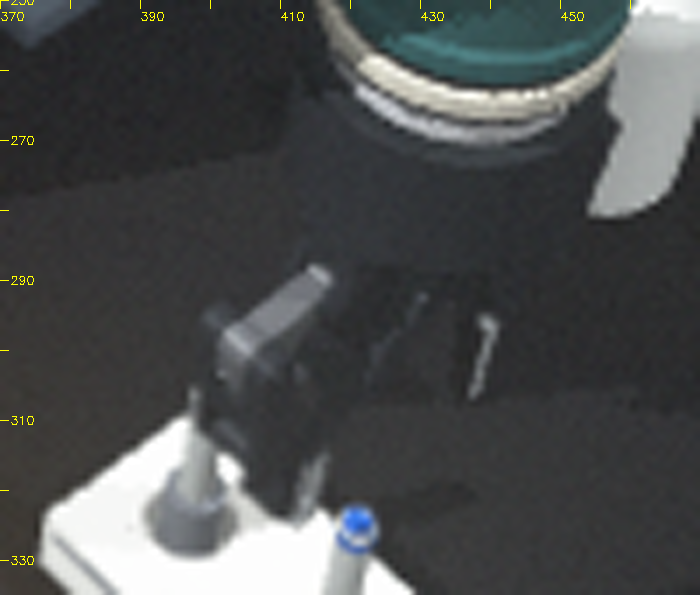

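View pics/g1_top.png

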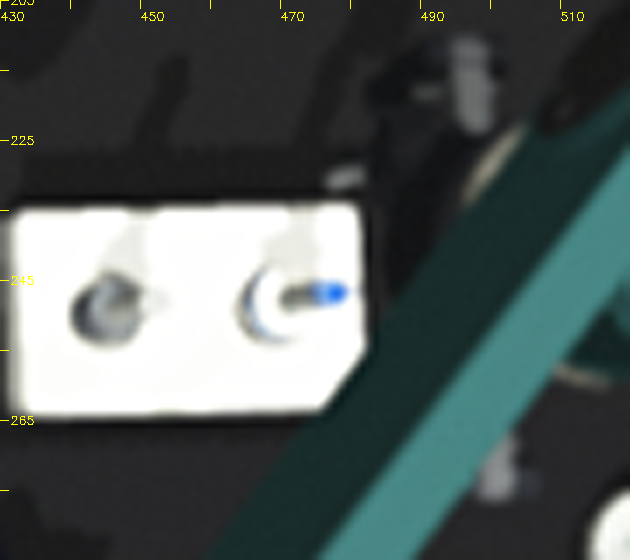

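>>> step_arm(increments=[[[0, -0.003, -0.015], [0, 0, 0], 0.06], [[0, 0, -0.015], [0, 0, 0], 0.06], [[0, 0, -0.015], [0, 0, 0], 0.06], [[0, 0, -0.015], [0, 0, 0], 0.06], [[0, 0, -0.01], [0, 0, 0], 0.06], [[0, 0, 0], [0, 0, 0], 0.06], [[0, 0, 0], [0, 0, 0], 0.06]])

```text
time_s: 4.08
position: [489.3, -346.5, 235.3]
eef_rot: [[-0.009, 1.0, 0.001], [1.0, 0.009, -0.001], [-0.001, 0.001, -1.0]]
ft_force: [0.0, -0.2, 0.5]
opening: 0.704
```

Run:
```python
from look import *
look("g2",{"side":(370,270,100,85),"top":(430,205,90,80)})
o=monitor.get_obs();print(o["position"],o["ft_force"],o["q"],o["eef_rot"])
```

```text
[ 489.32441568 -346.56524601  235.65833515] [0.5796025  0.27887502 1.02543043] [-7.10795136e-01  2.84870580e-01  1.48264748e+00  7.39608367e-05
  1.37221624e+00 -7.20185770e-01] [[-0.00937512  0.99995499  0.00145565]
 [ 0.99995537  0.00937681 -0.00115751]
 [-0.00117111  0.00144473 -0.99999827]]
```

View pics/g2_side.png

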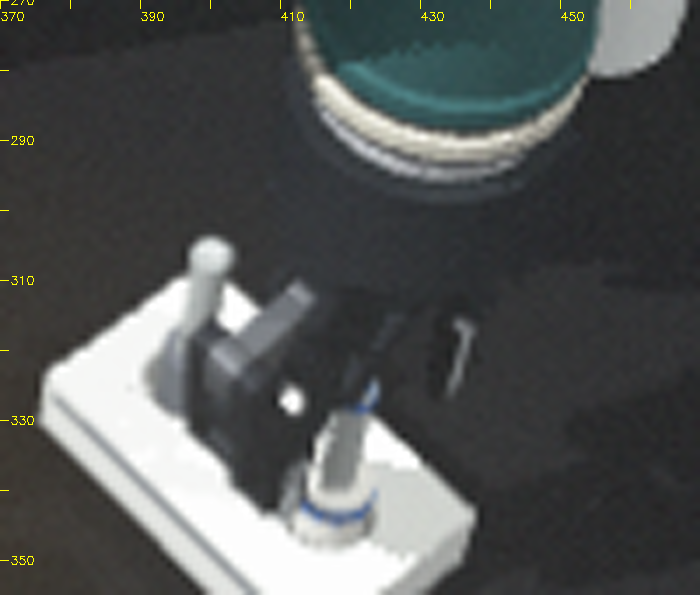

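View pics/g2_top.png

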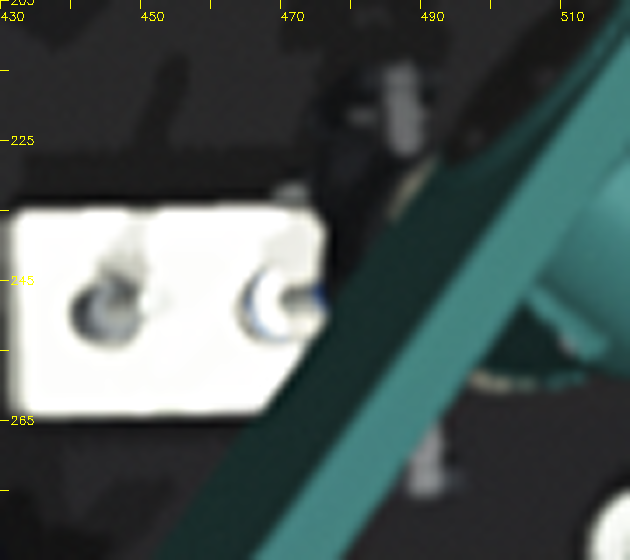

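>>> step_arm(increments=[[[0, 0, -0.008], [0, 0, 0], 0.06], [[0, 0, 0], [0, 0, 0], 0.03], [[0, 0, 0], [0, 0, 0], 0.02], [[0, 0, 0], [0, 0, 0], 0.016], [[0, 0, 0], [0, 0, 0], 0.008], [[0, 0, 0], [0, 0, 0], 0.0], [[0, 0, 0], [0, 0, 0], 0.0], [[0, 0, 0], [0, 0, 0], 0.0]])

```text
time_s: 5.18
position: [489.2, -346.4, 227.0]
eef_rot: [[-0.009, 1.0, 0.001], [1.0, 0.009, -0.0], [-0.0, 0.001, -1.0]]
ft_force: [0.5, -0.1, 1.3]
opening: 0.119
```

Run:
```python
from look import *
look("g3",{"side":(370,270,100,85)})
o=monitor.get_obs();print(o["position"],o["ft_force"],o["moment"],o["opening"])
```

```text
[ 489.14205603 -346.44111175  227.04703165] [ 0.70431278 -0.1727032   1.1014365 ] [-0.01104629 -0.09814673  0.01717339] 0.12251438244263202
```

View pics/g3_side.png

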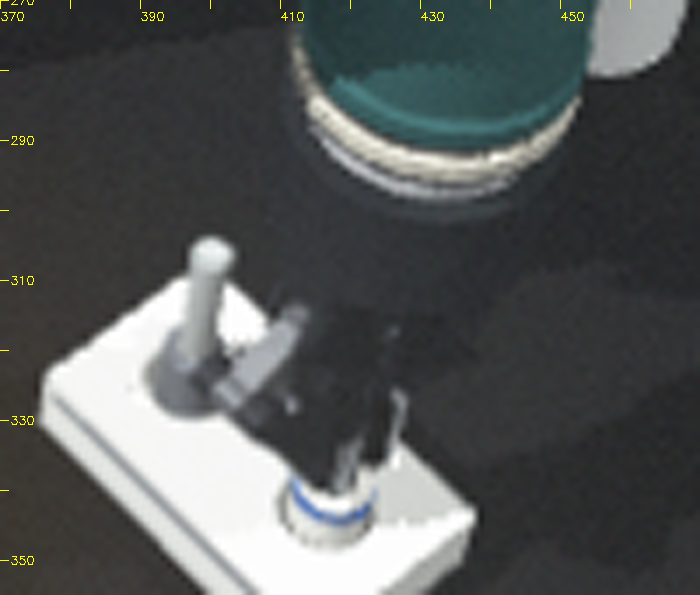

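>>> step_arm(increments=[[[0, 0, 0.008], [0, 0, 0], 0.0], [[0, 0, 0.015], [0, 0, 0], 0.0], [[0, 0, 0.02], [0, 0, 0], 0.0], [[0, 0, 0.02], [0, 0, 0], 0.0], [[0, 0, 0.02], [0, 0, 0], 0.0], [[0, 0, 0.02], [0, 0, 0], 0.0], [[0, 0, 0.01], [0, 0, 0], 0.0], [[0, 0, 0], [0, 0, 0], 0.0], [[0, 0, 0], [0, 0, 0], 0.0]])

```text
time_s: 6.35
position: [488.9, -346.2, 338.8]
eef_rot: [[-0.009, 1.0, -0.001], [1.0, 0.009, 0.001], [0.001, -0.001, -1.0]]
ft_force: [0.1, 0.1, -1.6]
opening: 0.121
```

>>> step_arm(increments=[[[0, 0.03, 0], [0, 0, 0], 0.0], [[0, 0.03, 0], [0, 0, 0], 0.0], [[0, 0.03, 0], [0, 0, 0], 0.0], [[-0.005, 0.03, 0], [0, 0, 0], 0.0], [[-0.005, 0.03, 0], [0, 0, 0], 0.0], [[-0.005, 0.03, 0], [0, 0, 0], 0.0], [[-0.005, 0.03, 0], [0, 0, 0], 0.0], [[0, 0.03, 0], [0, 0, 0], 0.0], [[0, 0.03, 0], [0, 0, 0], 0.0], [[0, 0.02, 0], [0, 0, 1], 0.0], [[0, 0.01, 0], [0, 0, 0], 0.0], [[0, 0, 0], [0, 0, 0], 0.0]])

```text
time_s: 7.85
position: [469.0, -46.1, 339.2]
eef_rot: [[-0.028, 1.0, -0.001], [1.0, 0.028, -0.0], [-0.0, -0.001, -1.0]]
ft_force: [0.4, 0.3, -1.2]
opening: 0.121
```

Run:
```python
from look import *
look("g4",{"side":(300,190,110,85),"top":(300,150,90,100)},f=6)
o=monitor.get_obs();print(o["position"],o["ft_force"],o["moment"],o["opening"],o["eef_rot"],o["time_s"])
```

```text
[469.07954381 -46.84043992 339.42926331] [-0.15008626  0.6442257  -1.0047928 ] [-0.03723085 -0.03460389  0.01004296] 0.12225918782047421 [[-2.62252326e-02  9.99655927e-01 -5.14780210e-04]
 [ 9.99655954e-01  2.62249896e-02 -4.73111433e-04]
 [-4.59448542e-04 -5.27010559e-04 -9.99999756e-01]] 7.95
```

View pics/g4_side.png

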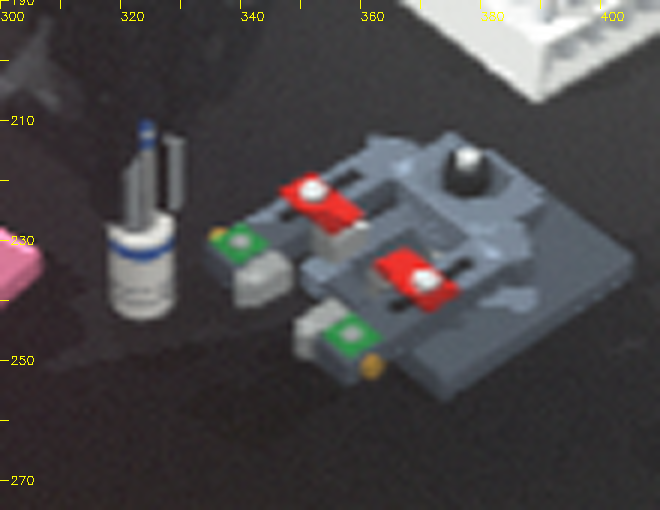

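View pics/g4_top.png

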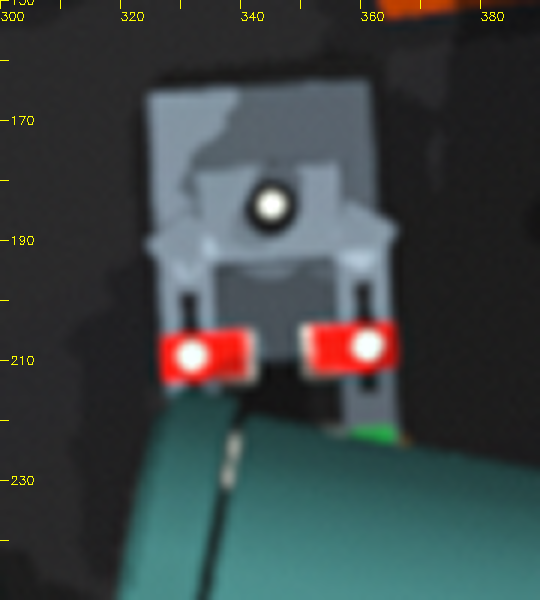

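```bash
python3 - <<'E'
from h import *
np.set_printoptions(precision=2,suppress=True)
t=np.array([469.1,-46.8,0])
for z in(118,158,208): print(z,proj("side",t+[0,0,z]))
print("shank top seen->",onz("side",(324.1,210.4),208))
# head silhouettes predicted
def sil(c,z0,z1,r):
    pts=[proj("side",c+[r*np.cos(a),r*np.sin(a),z]) for z in(z0,z1) for a in np.linspace(0,6.28,60)]
    pts=np.array(pts);return pts.min(0),pts.max(0)
print("head sil",sil(t,118,158,12))
print("shanktop sil",sil(t,208,208,6))
for nm,uv,z in(("grnL",(340,230.3),66),("grnR",(358.5,245.6),66),("redL",(352.1,221.8),73),("redR",(370.9,236.5),73),("nut",(378,216),83)):
    print(nm,onz("side",np.array(uv)-.42,z), onz("top",np.array(dict(grnL=(333,226.5),grnR=(362.2,225),redL=(331.8,209.2),redR=(361.3,207.7),nut=(345.2,184.2))[nm])-.42,z))
E
python3 - <<'E'
import cv2
im=cv2.imread("pics/g4_side_full.png")[200:250,310:340]
cv2.imwrite("pics/g4z.png",cv2.resize(im,None,fx=12,fy=12,interpolation=cv2.INTER_CUBIC))
E
```

```text
118 [322.96 238.57]
158 [322.62 226.48]
208 [322.17 210.38]
shank top seen-> [472.39 -49.54 208.  ]
head sil (array([317.41, 222.86]), array([328.04, 242.25]))
shanktop sil (array([319.47, 208.56]), array([324.88, 212.21]))
grnL [551.31  -8.29  66.  ] [548.96  -7.11  66.  ]
grnR [553.28 -78.89  66.  ] [550.46 -78.24  66.  ]
redL [591.09  -9.02  73.  ] [590.47  -5.44  73.  ]
redR [593.57 -79.35  73.  ] [591.92 -77.03  73.  ]
nut [650.71 -42.18  83.  ] [648.79 -39.54  83.  ]
```

View pics/g4z.png

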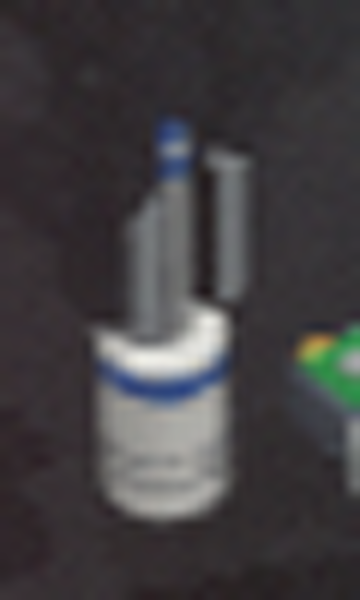

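>>> step_arm(increments=[[[0, 0.003, -0.015], [0, 0, 0], 0.0], [[0, 0, -0.015], [0, 0, 0], 0.0], [[0, 0, -0.015], [0, 0, 0], 0.0], [[0, 0, -0.015], [0, 0, 0], 0.0], [[0, 0, -0.015], [0, 0, 0], 0.0], [[0, 0, -0.005], [0, 0, 0], 0.0], [[0, 0, 0], [0, 0, 0], 0.0], [[0, 0, 0], [0, 0, 0], 0.0], [[0, 0, 0], [0, 0, 0], 0.0]])

```text
time_s: 9.07
position: [469.3, -43.4, 260.5]
eef_rot: [[-0.027, 1.0, 0.002], [1.0, 0.027, -0.0], [-0.0, 0.002, -1.0]]
ft_force: [0.4, -0.1, -0.3]
opening: 0.122
```

Run:
```python
from look import *
look("g5",{"side":(300,200,90,75)},f=8)
o=monitor.get_obs();print(o["position"],o["ft_force"],o["moment"],o["opening"],o["eef_rot"],o["time_s"])
from h import *
t=o["position"].copy();t[2]=0
def sil(c,z0,z1,r):
    pts=np.array([proj("side",c+[r*np.cos(a),r*np.sin(a),z]) for z in(z0,z1) for a in np.linspace(0,6.28,60)]);return pts.min(0),pts.max(0)
f=o["position"][2]-221
print(sil(t,f,f+40,12))
```

```text
[469.2570351  -43.38990794 260.40865885] [-0.1048132   0.85272672 -1.51764764] [ 0.00131384  0.0721826  -0.0054291 ] 0.11856004074649051 [[-2.68458382e-02  9.99638538e-01  1.44729990e-03]
 [ 9.99639528e-01  2.68462986e-02 -2.99635338e-04]
 [-3.38381676e-04  1.43873423e-03 -9.99998908e-01]] 9.125
(array([317.5303848 , 245.20249157]), array([327.60058653, 263.33552635]))
```

View pics/g5_side.png

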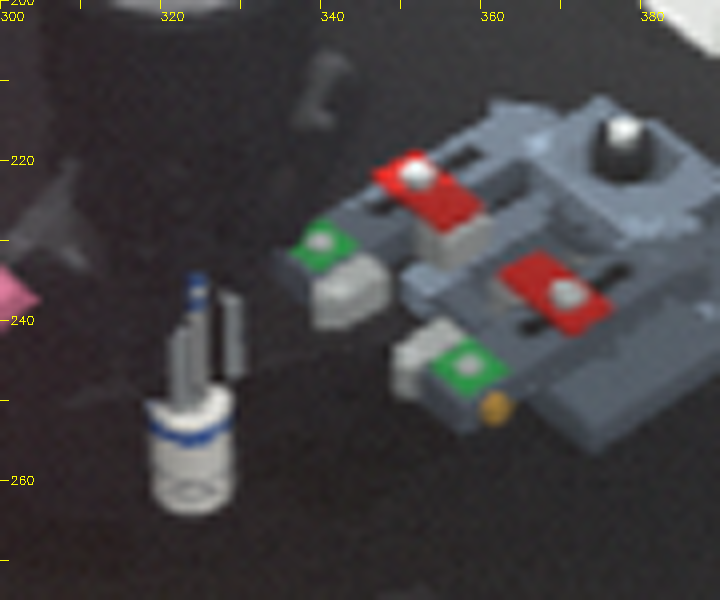

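>>> step_arm(increments=[[[0.01, 0.0005, -0.001], [0, 0, 0], 0.0], [[0.01, 0.0005, 0], [0, 0, 0], 0.0], [[0.01, 0.0005, 0], [0, 0, 0], 0.0], [[0.01, 0.0002, 0], [0, 0, 0], 0.0], [[0.01, 0, 0], [0, 0, 0], 0.0], [[0, 0, 0], [0, 0, 0], 0.0], [[0, 0, 0], [0, 0, 0], 0.0]])

```text
time_s: 10.0
position: [519.0, -41.6, 258.6]
eef_rot: [[-0.027, 1.0, -0.001], [1.0, 0.027, 0.0], [0.0, -0.001, -1.0]]
ft_force: [0.1, -0.5, -1.4]
opening: 0.123
```

Run:
```python
from look import *
look("g6",{"side":(310,195,90,75),"top":(310,150,80,95)},f=8)
o=monitor.get_obs();print(o["position"],o["ft_force"],o["moment"],o["opening"],o["eef_rot"],o["time_s"])
```

```text
[518.79775199 -41.63480502 258.70706707] [ 0.2005927  -0.30347251 -1.23676158] [-0.01396245 -0.02050769 -0.03287806] 0.12068330716117516 [[-2.67615393e-02  9.99641817e-01 -2.38838409e-04]
 [ 9.99641845e-01  2.67615470e-02  2.92094974e-05]
 [ 3.55907204e-05 -2.37971177e-04 -9.99999971e-01]] 10.1
```

View pics/g6_side.png

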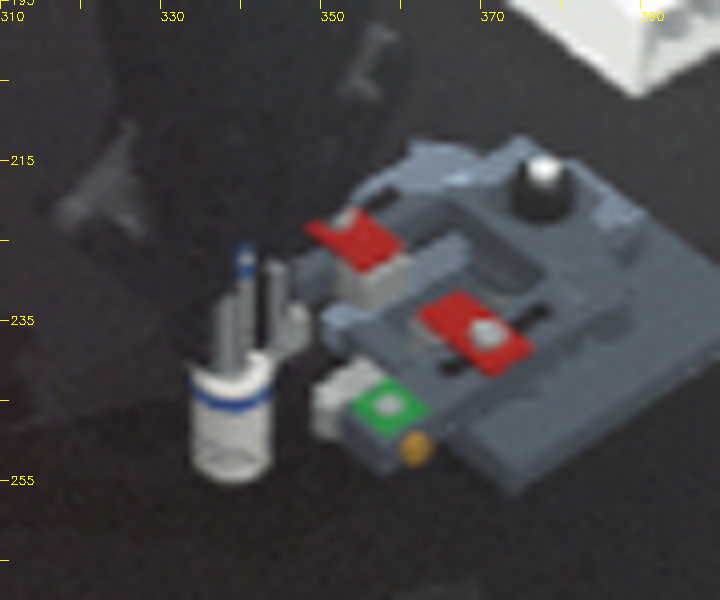

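View pics/g6_top.png

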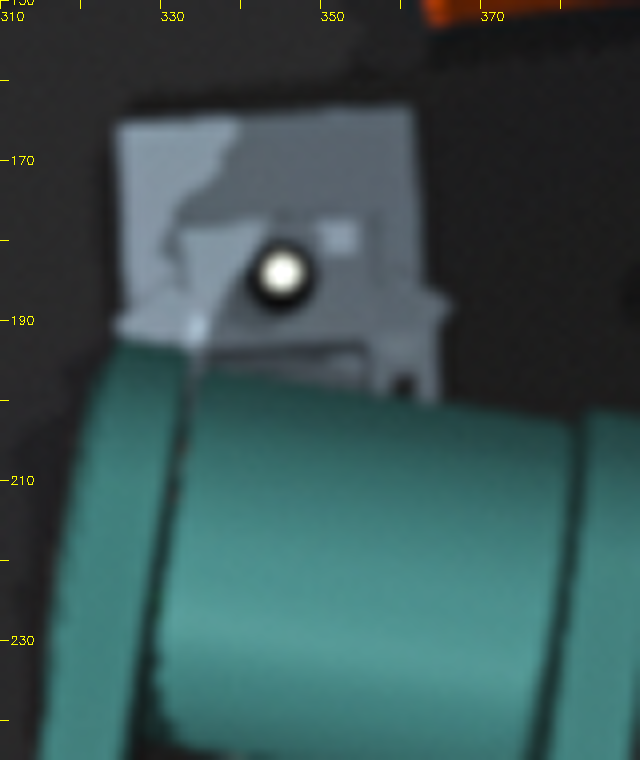

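>>> step_arm(increments=[[[0.003, 0.0001, 0], [0, 0, 0], 0.0], [[0.003, 0.0001, 0], [0, 0, 0], 0.0], [[0.002, 0, 0], [0, 0, 0], 0.0], [[0, 0, 0], [0, 0, 0], 0.0]])

```text
time_s: 10.6
position: [527.2, -41.5, 258.7]
eef_rot: [[-0.027, 1.0, 0.0], [1.0, 0.027, -0.0], [-0.0, 0.0, -1.0]]
ft_force: [-0.0, -0.3, -0.9]
opening: 0.124
```

>>> step_arm(increments=[[[0.002, 0.0001, 0], [0, 0, 0], 0.0], [[0.002, 0.0, 0], [0, 0, 0], 0.0], [[0, 0, 0], [0, 0, 0], 0.0]])

```text
time_s: 10.98
position: [531.2, -41.3, 258.8]
eef_rot: [[-0.027, 1.0, 0.0], [1.0, 0.027, -0.0], [-0.0, 0.0, -1.0]]
ft_force: [-0.7, -1.1, -1.2]
opening: 0.12
```

>>> step_arm(increments=[[[0.002, 0.0001, 0], [0, 0, 0], 0.0], [[0.001, 0.0, 0], [0, 0, 0], 0.0], [[0, 0, 0], [0, 0, 0], 0.0]])

```text
time_s: 11.35
position: [534.1, -41.3, 258.7]
eef_rot: [[-0.027, 1.0, 0.0], [1.0, 0.027, -0.0], [-0.0, 0.0, -1.0]]
ft_force: [-0.6, 0.3, -0.7]
opening: 0.12
```

>>> step_arm(increments=[[[0.001, 0, 0], [0, 0, 0], 0.0], [[0.001, 0.0, 0], [0, 0, 0], 0.0], [[0, 0, 0], [0, 0, 0], 0.0]])

```text
time_s: 11.72
position: [536.1, -41.2, 258.7]
eef_rot: [[-0.027, 1.0, 0.0], [1.0, 0.027, -0.0], [-0.0, 0.0, -1.0]]
ft_force: [0.1, -0.7, -1.6]
opening: 0.124
```

>>> step_arm(increments=[[[0.001, 0.0001, 0], [0, 0, 0], 0.0], [[0.001, 0.0, 0], [0, 0, 0], 0.0], [[0, 0, 0], [0, 0, 0], 0.0]])

```text
time_s: 12.1
position: [538.1, -41.1, 258.7]
eef_rot: [[-0.027, 1.0, 0.0], [1.0, 0.027, 0.0], [0.0, 0.0, -1.0]]
ft_force: [-0.1, -0.1, -0.6]
opening: 0.12
```

>>> step_arm(increments=[[[0.001, 0, 0], [0, 0, 0], 0.0], [[0.001, 0.0, 0], [0, 0, 0], 0.0], [[0, 0, 0], [0, 0, 0], 0.0]])

```text
time_s: 12.48
position: [540.1, -41.3, 258.7]
eef_rot: [[-0.027, 1.0, 0.0], [1.0, 0.027, -0.0], [-0.0, 0.0, -1.0]]
ft_force: [0.2, -0.5, -1.6]
opening: 0.121
```

>>> step_arm(increments=[[[0.001, 0, 0], [0, 0, 0], 0.0], [[0.001, 0.0, 0], [0, 0, 0], 0.0], [[0, 0, 0], [0, 0, 0], 0.0]])

```text
time_s: 12.85
position: [542.1, -41.3, 258.7]
eef_rot: [[-0.027, 1.0, 0.0], [1.0, 0.027, -0.0], [-0.0, 0.0, -1.0]]
ft_force: [-0.4, -1.5, -1.1]
opening: 0.12
```

>>> step_arm(increments=[[[0.001, 0.0001, 0], [0, 0, 0], 0.0], [[0.001, 0.0, 0], [0, 0, 0], 0.0], [[0, 0, 0], [0, 0, 0], 0.0]])

```text
time_s: 13.22
position: [544.1, -41.2, 258.7]
eef_rot: [[-0.027, 1.0, 0.0], [1.0, 0.027, -0.0], [-0.0, 0.0, -1.0]]
ft_force: [-0.3, -2.2, -0.4]
opening: 0.121
```

>>> step_arm(increments=[[[0.001, 0, 0], [0, 0, 0], 0.0], [[0.001, 0.0, 0], [0, 0, 0], 0.0], [[0, 0, 0], [0, 0, 0], 0.0]])

```text
time_s: 13.6
position: [546.1, -41.1, 258.7]
eef_rot: [[-0.027, 1.0, 0.0], [1.0, 0.027, -0.0], [-0.0, 0.0, -1.0]]
ft_force: [-1.1, -2.0, -1.6]
opening: 0.126
```

Run:
```python
from look import *
look("g7",{"side":(310,195,90,75)},f=8)
o=monitor.get_obs();print(o["position"],o["ft_force"],o["moment"],o["time_s"])
```

```text
[546.14571843 -41.12764699 258.74831509] [ 0.27073443 -2.07561804 -1.84829827] [-0.34654518  0.1208488   0.02009212] 13.65
```

View pics/g7_side.png

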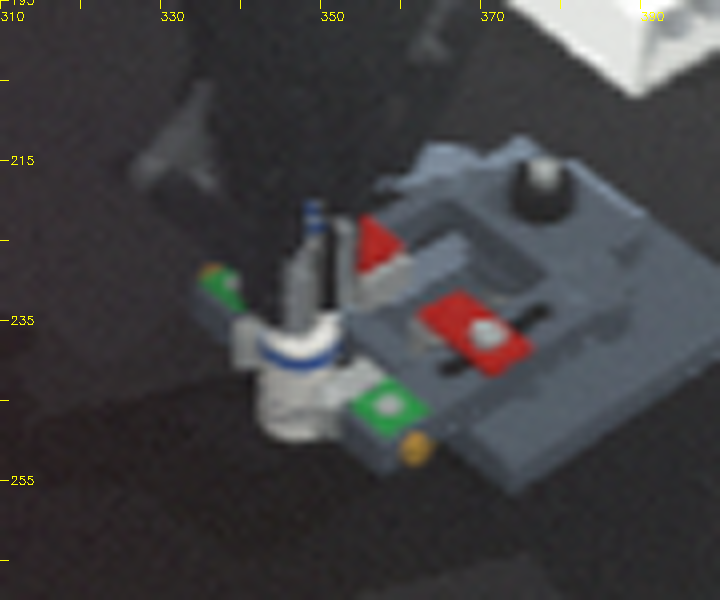

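>>> step_arm(increments=[[[0, -0.0004, 0], [0, 0, 0], 0.0], [[0, 0.0, 0], [0, 0, 0], 0.0]])

```text
time_s: 13.9
position: [546.1, -41.3, 258.7]
eef_rot: [[-0.027, 1.0, 0.0], [1.0, 0.027, 0.001], [0.001, 0.0, -1.0]]
ft_force: [-0.4, -1.6, -1.5]
opening: 0.124
```

>>> step_arm(increments=[[[0.001, 0.0, 0], [0, 0, 0], 0.0], [[0.001, 0.0, 0], [0, 0, 0], 0.0], [[0, 0, 0], [0, 0, 0], 0.0]])

```text
time_s: 14.28
position: [548.2, -41.3, 258.8]
eef_rot: [[-0.027, 1.0, 0.001], [1.0, 0.027, 0.0], [0.0, 0.001, -1.0]]
ft_force: [-0.1, 0.0, -1.1]
opening: 0.116
```

>>> step_arm(increments=[[[0.001, 0.0, 0], [0, 0, 0], 0.0], [[0.001, 0.0, 0], [0, 0, 0], 0.0], [[0, 0, 0], [0, 0, 0], 0.0]])

```text
time_s: 14.65
position: [550.2, -41.4, 258.8]
eef_rot: [[-0.027, 1.0, 0.0], [1.0, 0.027, 0.0], [0.0, 0.0, -1.0]]
ft_force: [0.9, 0.2, -0.5]
opening: 0.116
```

>>> step_arm(increments=[[[0.001, 0.0, 0], [0, 0, 0], 0.0], [[0.001, 0.0, 0], [0, 0, 0], 0.0], [[0.001, 0.0001, 0], [0, 0, 0], 0.0], [[0, 0, 0], [0, 0, 0], 0.0]])

```text
time_s: 15.15
position: [553.1, -41.3, 258.7]
eef_rot: [[-0.027, 1.0, 0.0], [1.0, 0.027, 0.0], [0.0, 0.0, -1.0]]
ft_force: [-0.0, -0.4, -0.6]
opening: 0.125
```

>>> step_arm(increments=[[[0.001, 0.0, 0], [0, 0, 0], 0.0], [[0.001, 0.0, 0], [0, 0, 0], 0.0], [[0.001, 0.0001, 0], [0, 0, 0], 0.0], [[0, 0, 0], [0, 0, 0], 0.0]])

```text
time_s: 15.65
position: [556.1, -41.2, 258.7]
eef_rot: [[-0.027, 1.0, 0.0], [1.0, 0.027, 0.0], [-0.0, 0.0, -1.0]]
ft_force: [-0.6, -0.9, -1.4]
opening: 0.122
```

>>> step_arm(increments=[[[0.001, 0.0, 0], [0, 0, 0], 0.0], [[0.001, 0.0, 0], [0, 0, 0], 0.0], [[0.001, 0.0001, 0], [0, 0, 0], 0.0], [[0, 0, 0], [0, 0, 0], 0.0]])

```text
time_s: 16.15
position: [559.1, -41.1, 258.8]
eef_rot: [[-0.027, 1.0, 0.0], [1.0, 0.027, 0.0], [0.0, 0.0, -1.0]]
ft_force: [-0.7, -0.5, -0.8]
opening: 0.12
```

>>> step_arm(increments=[[[0.001, 0.0, 0], [0, 0, 0], 0.0], [[0.001, 0.0, 0], [0, 0, 0], 0.0], [[0.001, 0.0001, 0], [0, 0, 0], 0.0], [[0, 0, 0], [0, 0, 0], 0.0]])

```text
time_s: 16.65
position: [562.1, -41.1, 258.7]
eef_rot: [[-0.027, 1.0, 0.0], [1.0, 0.027, -0.0], [-0.0, 0.0, -1.0]]
ft_force: [-0.2, -0.4, -0.7]
opening: 0.12
```

>>> step_arm(increments=[[[0.001, 0.0, 0], [0, 0, 0], 0.0], [[0.001, 0.0, 0], [0, 0, 0], 0.0], [[0.001, 0.0001, 0], [0, 0, 0], 0.0], [[0.001, 0, 0], [0, 0, 0], 0.0], [[0, 0, 0], [0, 0, 0], 0.0]])

```text
time_s: 17.27
position: [566.1, -41.0, 258.7]
eef_rot: [[-0.027, 1.0, 0.0], [1.0, 0.027, 0.0], [-0.0, 0.0, -1.0]]
ft_force: [0.9, 0.4, -1.3]
opening: 0.125
```

>>> step_arm(increments=[[[0.001, 0.0, 0], [0, 0, 0], 0.0], [[0.001, 0.0, 0], [0, 0, 0], 0.0], [[0, 0, 0], [0, 0, 0], 0.0]])

```text
time_s: 17.65
position: [568.1, -41.0, 258.8]
eef_rot: [[-0.027, 1.0, 0.0], [1.0, 0.027, -0.0], [-0.0, 0.0, -1.0]]
ft_force: [0.5, -0.3, -1.3]
opening: 0.124
```

>>> step_arm(increments=[[[0.0005, 0.0, 0], [0, 0, 0], 0.0], [[0.0005, 0.0, 0], [0, 0, 0], 0.0], [[0, 0, 0], [0, 0, 0], 0.0]])

```text
time_s: 18.02
position: [569.1, -41.0, 258.7]
eef_rot: [[-0.027, 1.0, 0.0], [1.0, 0.027, -0.0], [-0.0, 0.0, -1.0]]
ft_force: [0.2, 0.8, -1.0]
opening: 0.12
```

>>> step_arm(increments=[[[0.0005, 0.0, 0], [0, 0, 0], 0.0], [[0.0005, 0.0, 0], [0, 0, 0], 0.0], [[0, 0, 0], [0, 0, 0], 0.0]])

```text
time_s: 18.4
position: [570.1, -41.0, 258.7]
eef_rot: [[-0.027, 1.0, 0.0], [1.0, 0.027, -0.0], [-0.0, 0.0, -1.0]]
ft_force: [0.4, -0.8, -0.9]
opening: 0.121
```

>>> step_arm(increments=[[[0.0005, 0.0, 0], [0, 0, 0], 0.0], [[0.0005, 0.0, 0], [0, 0, 0], 0.0], [[0, 0, 0], [0, 0, 0], 0.0]])

```text
time_s: 18.77
position: [571.1, -40.9, 258.7]
eef_rot: [[-0.027, 1.0, 0.0], [1.0, 0.027, -0.0], [-0.0, 0.0, -1.0]]
ft_force: [-0.1, 0.5, -1.0]
opening: 0.121
```

>>> step_arm(increments=[[[0.0005, 0.0001, 0], [0, 0, 0], 0.0], [[0.0005, 0.0, 0], [0, 0, 0], 0.0], [[0, 0, 0], [0, 0, 0], 0.0]])

```text
time_s: 19.15
position: [572.1, -40.9, 258.8]
eef_rot: [[-0.027, 1.0, 0.0], [1.0, 0.027, -0.0], [-0.0, 0.0, -1.0]]
ft_force: [0.7, -0.1, -0.5]
opening: 0.122
```

>>> step_arm(increments=[[[0.0005, 0.0, 0], [0, 0, 0], 0.0], [[0.0005, 0.0, 0], [0, 0, 0], 0.0], [[0, 0, 0], [0, 0, 0], 0.0]])

```text
time_s: 19.52
position: [573.1, -40.8, 258.7]
eef_rot: [[-0.027, 1.0, 0.0], [1.0, 0.027, -0.0], [-0.0, 0.0, -1.0]]
ft_force: [0.5, -0.7, -1.2]
opening: 0.118
```

Run:
```python
from look import *
look("g8",{"side":(310,195,90,75)},f=8)
o=monitor.get_obs();print(o["position"],o["ft_force"],o["moment"],o["time_s"])
```

```text
[573.07464411 -40.85445222 258.74628644] [ 0.08485933 -0.50199586 -0.19048039] [ 0.00058554  0.02066538 -0.03019635] 19.575
```

View pics/g8_side.png

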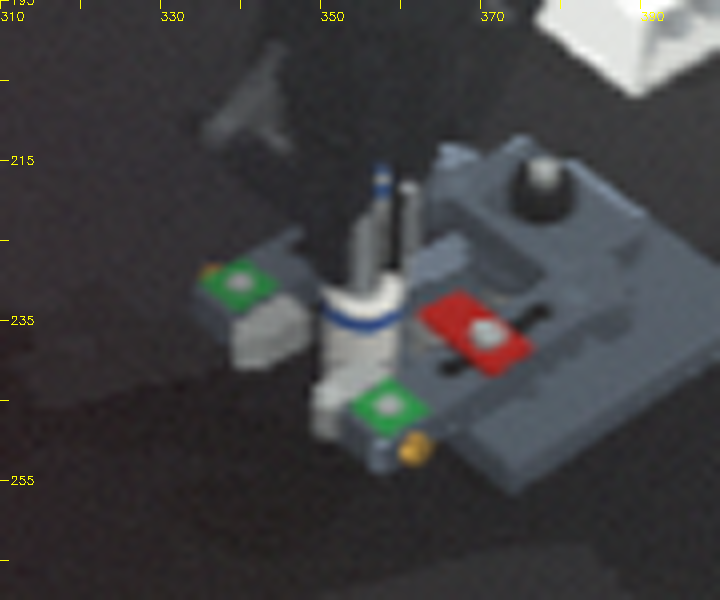

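>>> step_arm(increments=[[[0.0005, 0.0, 0], [0, 0, 0], 0.0], [[0.0005, 0.0, 0], [0, 0, 0], 0.0], [[0, 0, 0], [0, 0, 0], 0.0]])

```text
time_s: 19.95
position: [574.1, -40.8, 258.8]
eef_rot: [[-0.027, 1.0, 0.0], [1.0, 0.027, 0.0], [0.0, 0.0, -1.0]]
ft_force: [-0.5, 0.1, -1.1]
opening: 0.117
```

>>> step_arm(increments=[[[0.0005, 0.0, 0], [0, 0, 0], 0.0], [[0.0005, 0.0, 0], [0, 0, 0], 0.0], [[0, 0, 0], [0, 0, 0], 0.0]])

```text
time_s: 20.32
position: [575.1, -40.9, 258.7]
eef_rot: [[-0.027, 1.0, 0.0], [1.0, 0.027, -0.0], [-0.0, 0.0, -1.0]]
ft_force: [0.1, 0.1, -0.7]
opening: 0.123
```

>>> step_arm(increments=[[[0.0005, 0.0, 0], [0, 0, 0], 0.0], [[0.0005, 0.0, 0], [0, 0, 0], 0.0], [[0, 0, 0], [0, 0, 0], 0.0]])

```text
time_s: 20.7
position: [576.1, -40.9, 258.7]
eef_rot: [[-0.027, 1.0, 0.0], [1.0, 0.027, -0.0], [-0.0, 0.0, -1.0]]
ft_force: [0.0, 0.1, -1.1]
opening: 0.122
```

>>> step_arm(increments=[[[0.0005, 0.0001, 0], [0, 0, 0], 0.0], [[0.0005, 0.0, 0], [0, 0, 0], 0.0], [[0, 0, 0], [0, 0, 0], 0.0]])

```text
time_s: 21.08
position: [577.1, -40.8, 258.7]
eef_rot: [[-0.027, 1.0, -0.0], [1.0, 0.027, -0.0], [-0.0, -0.0, -1.0]]
ft_force: [-0.0, 0.4, -0.3]
opening: 0.124
```

>>> step_arm(increments=[[[0.0005, 0.0, 0], [0, 0, 0], 0.0], [[0.0005, 0.0, 0], [0, 0, 0], 0.0], [[0, 0, 0], [0, 0, 0], 0.0]])

```text
time_s: 21.45
position: [577.9, -40.9, 258.6]
eef_rot: [[-0.027, 1.0, -0.001], [1.0, 0.027, -0.0], [-0.0, -0.001, -1.0]]
ft_force: [-1.2, -1.6, -2.0]
opening: 0.123
```

>>> step_arm(increments=[[[0.0005, 0.0, 0], [0, 0, 0], 0.0], [[0.0005, 0.0, 0], [0, 0, 0], 0.0], [[0, 0, 0], [0, 0, 0], 0.0]])

```text
time_s: 21.82
position: [578.7, -40.9, 258.5]
eef_rot: [[-0.027, 1.0, -0.002], [1.0, 0.027, -0.0], [-0.0, -0.002, -1.0]]
ft_force: [-3.1, -2.2, 0.3]
opening: 0.118
```

>>> step_arm(increments=[[[0.0004, -0.0004, 0], [0, 0, 0], 0.0], [[0, 0, 0], [0, 0, 0], 0.0]])

```text
time_s: 22.08
position: [579.0, -41.1, 258.4]
eef_rot: [[-0.027, 1.0, -0.002], [1.0, 0.027, 0.0], [0.0, -0.002, -1.0]]
ft_force: [-4.7, -1.7, 0.2]
opening: 0.122
```

Run:
```python
from station import monitor
for i in range(3):
    o=monitor.get_obs();print(o["position"],o["ft_force"],o["moment"],o["time_s"],o["eef_rot"][:,2])
```

```text
[578.95517086 -41.10282314 258.42529343] [-4.73370302 -1.70398816  0.23913005] [-0.30782763  1.06215737  0.04416407] 22.075 [-2.34799096e-03  3.03639351e-04 -9.99997197e-01]
[578.95517086 -41.10282314 258.42529343] [-4.73370302 -1.70398816  0.23913005] [-0.30782763  1.06215737  0.04416407] 22.075 [-2.34799096e-03  3.03639351e-04 -9.99997197e-01]
[578.95517086 -41.10282314 258.42529343] [-4.73370302 -1.70398816  0.23913005] [-0.30782763  1.06215737  0.04416407] 22.075 [-2.34799096e-03  3.03639351e-04 -9.99997197e-01]
```

>>> step_arm(increments=[[[0.0001, -0.0003, 0], [0, 0, 0], 0.0], [[0, 0, 0], [0, 0, 0], 0.0], [[0, 0, 0], [0, 0, 0], 0.0]])

```text
time_s: 22.45
position: [579.0, -41.3, 258.4]
eef_rot: [[-0.027, 1.0, -0.002], [1.0, 0.027, 0.001], [0.001, -0.002, -1.0]]
ft_force: [-6.5, -0.8, 0.7]
opening: 0.123
```

>>> step_arm(increments=[[[0, 0, 0], [0, 0, 0], 0.0]])

```text
time_s: 22.58
position: [579.0, -41.2, 258.4]
eef_rot: [[-0.027, 1.0, -0.002], [1.0, 0.027, 0.001], [0.001, -0.002, -1.0]]
ft_force: [-4.2, -0.4, 1.0]
opening: 0.121
```

>>> step_arm(increments=[[[0, 0, 0], [0, 0, 0], 0.0]])

```text
time_s: 22.7
position: [579.0, -41.2, 258.5]
eef_rot: [[-0.027, 1.0, -0.002], [1.0, 0.027, 0.001], [0.001, -0.002, -1.0]]
ft_force: [-5.5, -1.2, 0.9]
opening: 0.122
```

>>> step_arm(increments=[[[0, 0, 0], [0, 0, 0], 0.0], [[0, 0, 0], [0, 0, 0], 0.0], [[0, 0, 0], [0, 0, 0], 0.0], [[0, 0, 0], [0, 0, 0], 0.0]])

```text
time_s: 23.2
position: [579.0, -41.2, 258.4]
eef_rot: [[-0.027, 1.0, -0.002], [1.0, 0.027, 0.001], [0.001, -0.002, -1.0]]
ft_force: [-6.3, -0.7, 1.1]
opening: 0.119
```

>>> step_arm(increments=[[[0, 0, 0], [0, 0, 0], 0.0], [[0, 0, 0], [0, 0, 0], 0.0], [[0, 0, 0], [0, 0, 0], 0.0]])

```text
time_s: 23.58
position: [579.0, -41.2, 258.5]
eef_rot: [[-0.027, 1.0, -0.002], [1.0, 0.027, 0.001], [0.001, -0.002, -1.0]]
ft_force: [-5.7, -1.0, 1.7]
opening: 0.122
```

>>> step_arm(increments=[[[0, 0, 0], [0, 0, 0], 0.0], [[0, 0, 0], [0, 0, 0], 0.0]])

```text
time_s: 23.82
position: [579.0, -41.2, 258.5]
eef_rot: [[-0.027, 1.0, -0.002], [1.0, 0.027, 0.001], [0.001, -0.002, -1.0]]
ft_force: [-5.5, -1.6, -0.3]
opening: 0.119
```

Run:
```python
from look import *
look("g9",{"side":(310,195,90,75)},f=8)
o=monitor.get_obs();print(o["position"],o["ft_force"],o["moment"],o["time_s"])
```

```text
[579.00350724 -41.23338774 258.43443272] [-5.45241617 -0.93902188  1.04114727] [-0.14290052  1.04195111 -0.00495842] 23.875
```

View pics/g9_side.png

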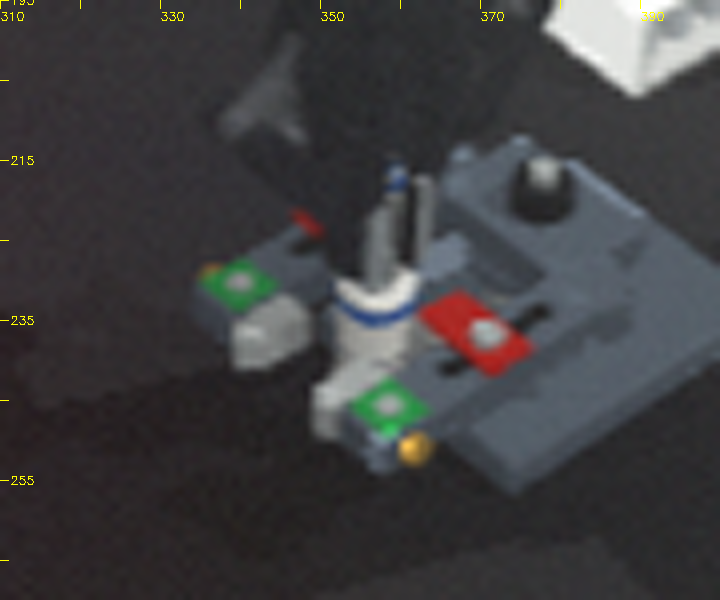

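>>> step_arm(increments=[[[-0.001, 0.0001, 0], [0, 0, 0], 0.0], [[-0.002, 0.0001, 0], [0, 0, 0], 0.0], [[-0.002, 0, 0], [0, 0, 0], 0.0], [[-0.002, 0, 0], [0, 0, 0], 0.0], [[-0.002, -0.0001, 0], [0, 0, 0], 0.0], [[0, 0, 0], [0, 0, 0], 0.0]])

```text
time_s: 24.62
position: [570.5, -41.3, 258.8]
eef_rot: [[-0.027, 1.0, 0.0], [1.0, 0.027, 0.0], [0.0, 0.0, -1.0]]
ft_force: [-0.2, -0.8, -0.9]
opening: 0.125
```

>>> step_arm(increments=[[[-0.002, 0, 0], [0, 0, 0], 0.0], [[-0.002, 0, 0], [0, 0, 0], 0.0], [[-0.002, -0.0001, 0], [0, 0, 0], 0.0], [[-0.002, 0, 0], [0, 0, 0], 0.0], [[0, 0, 0], [0, 0, 0], 0.0]])

```text
time_s: 25.25
position: [562.4, -41.4, 258.7]
eef_rot: [[-0.027, 1.0, 0.0], [1.0, 0.027, 0.0], [0.0, 0.0, -1.0]]
ft_force: [1.0, -0.5, -0.6]
opening: 0.124
```

>>> step_arm(increments=[[[-0.002, 0, 0], [0, 0, 0], 0.0], [[-0.002, -0.0001, 0], [0, 0, 0], 0.0], [[-0.002, 0, 0], [0, 0, 0], 0.0], [[0, 0, 0], [0, 0, 0], 0.0]])

```text
time_s: 25.75
position: [556.4, -41.5, 258.8]
eef_rot: [[-0.027, 1.0, 0.0], [1.0, 0.027, -0.0], [-0.0, 0.0, -1.0]]
ft_force: [0.3, -0.3, -1.3]
opening: 0.121
```

>>> step_arm(increments=[[[-0.002, 0, 0], [0, 0, 0], 0.0], [[-0.002, 0, 0], [0, 0, 0], 0.0], [[-0.002, 0, 0], [0, 0, 0], 0.0], [[-0.002, 0, 0], [0, 0, 0], 0.0], [[0, 0, 0], [0, 0, 0], 0.0]])

```text
time_s: 26.38
position: [548.4, -41.5, 258.8]
eef_rot: [[-0.027, 1.0, 0.0], [1.0, 0.027, -0.0], [-0.0, 0.0, -1.0]]
ft_force: [-1.0, -0.0, -0.4]
opening: 0.122
```

>>> step_arm(increments=[[[-0.003, 0, 0], [0, 0, 0], 0.0], [[-0.003, 0, 0], [0, 0, 0], 0.0], [[-0.003, 0, 0], [0, 0, 0], 0.0], [[-0.004, 0, 0], [0, 0, 0], 0.0], [[0, 0, 0], [0, 0, 0], 0.0]])

```text
time_s: 27.0
position: [535.2, -41.5, 258.7]
eef_rot: [[-0.027, 1.0, -0.0], [1.0, 0.027, 0.0], [0.0, -0.0, -1.0]]
ft_force: [-0.6, 0.4, -1.1]
opening: 0.123
```

>>> step_arm(increments=[[[-0.01, -0.0002, 0], [0, 0, 0], 0.0], [[-0.015, -0.0003, 0], [0, 0, 0], 0.0], [[-0.015, -0.0003, 0], [0, 0, 0], 0.0], [[-0.015, -0.0003, 0], [0, 0, 0], 0.0], [[-0.01, 0, 0], [0, 0, 0], 0.0], [[0, 0, 0], [0, 0, 0], 0.0]])

```text
time_s: 27.75
position: [469.9, -42.7, 258.9]
eef_rot: [[-0.027, 1.0, 0.001], [1.0, 0.027, -0.0], [-0.0, 0.001, -1.0]]
ft_force: [0.1, -0.6, -0.9]
opening: 0.122
```

Run:
```python
import cv2
for n,(x,y,w,h) in {"top":(168,215,66,56),"side":(242,162,44,46)}.items():
    im=cv2.imread(f"pics/{n}0.png")[y:y+h,x:x+w];f=11
    im=cv2.resize(im,None,fx=f,fy=f,interpolation=cv2.INTER_CUBIC)
    for i in range(0,w,4):
        cv2.line(im,(int((i+.5)*f),0),(int((i+.5)*f),5),(0,255,255),1)
        if i%8==0: cv2.putText(im,str(x+i),(int((i+.5)*f)-10,16),0,.35,(0,255,255),1)
    for i in range(0,h,4):
        cv2.line(im,(0,int((i+.5)*f)),(5,int((i+.5)*f)),(0,255,255),1)
        if i%8==0: cv2.putText(im,str(y+i),(8,int((i+.5)*f)+4),0,.35,(0,255,255),1)
    cv2.imwrite(f"pics/or_{n}.png",im)
```

```text
(no output)
```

View pics/or_top.png

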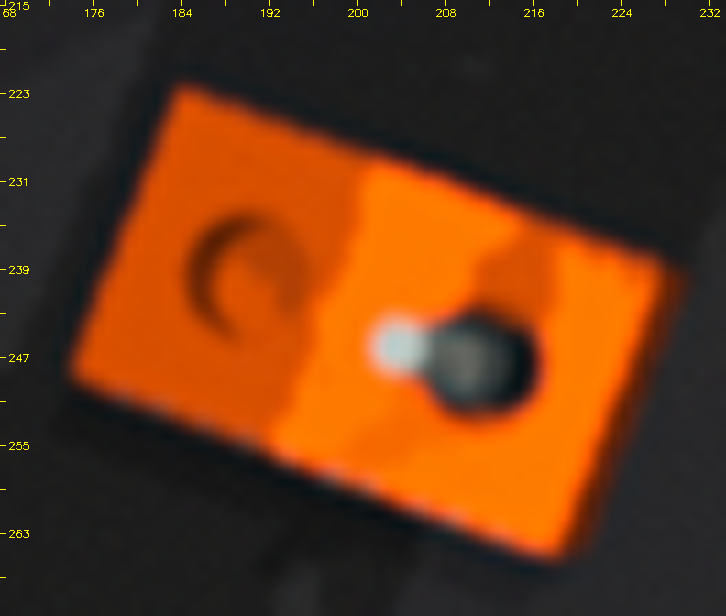

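View pics/or_side.png

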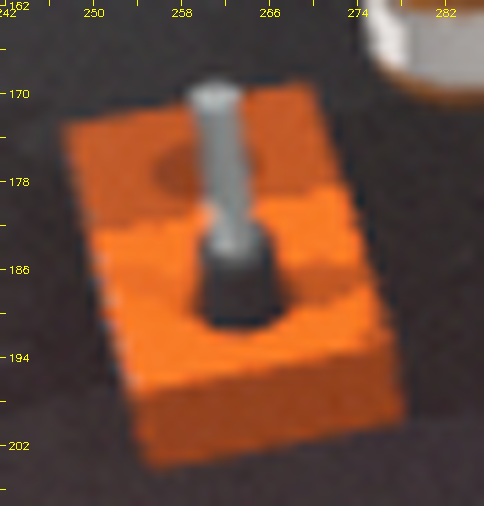

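Run:
```python
from h import *
np.set_printoptions(precision=1,suppress=True)
T=[(183.7,222.5),(227.5,238.3),(217.95,265.1),(174.3,248.6)]  # far-left, far-right, near-right, near-left
# side: corner order: far-left(269.9,169.2), far-right(277.4,192), near-right(253.6,196.95), near-left(247.4,173.1)
S=[(269.9,169.2),(277.4,192),(253.6,196.95),(247.4,173.1)]
M=np.array([(35,60),(35,-60),(-35,-60),(-35,60)],float)
for n,L in(("top",T),("side",S)):
    P=np.array([onz(n,u,28)[:2] for u in L]);print(n,P.round(1).tolist(),np.linalg.norm(np.diff(P,axis=0),axis=1))
    c=P.mean(0);H=(M.T@(P-c));U,s,V=np.linalg.svd(H);R=(U@V).T
    print("centre",c,"yaw",np.degrees(np.arctan2(R[1,0],R[0,0])),"well",c+R@[0,30],"dark",c+R@[0,-30],"res",(P-c-M@R.T).round(1).tolist())
for a,b in zip(S,T): print(tri(a,b))
print(onz("top",(190,239.9),28))
```

```text
top [[573.9, 371.8], [530.1, 259.7], [463.0, 284.9], [508.0, 396.4]] [120.3  71.7 120.2]
centre [518.7 328.2] yaw -21.381320147628493 well [529.7 356.2] dark [507.8 300.3] res [[0.7, 0.5], [0.6, 0.1], [-1.3, -0.2], [-0.1, -0.4]]
side [[574.9, 366.2], [532.1, 258.8], [465.4, 283.8], [509.6, 393.6]] [115.6  71.2 118.3]
centre [520.5 325.6] yaw -21.779964062569018 well [531.6 353.5] dark [509.4 297.8] res [[-0.4, -2.1], [1.4, 1.9], [-0.3, 0.9], [-0.6, -0.7]]
(array([576. , 372.2,  23.9]), np.float64(3.6838338736496747))
(array([531. , 259. ,  28.4]), np.float64(2.1672807683335216))
(array([464.1, 284.1,  28.5]), np.float64(2.662519650817805))
(array([509.3, 396.2,  26.7]), np.float64(2.8232129315490484))
[528.9 355.8  28. ]
```

>>> step_arm(increments=[[[0, 0, 0.015], [0, 0, 0], 0.0], [[0, 0, 0.02], [0, 0, 0], 0.0], [[0, 0, 0.02], [0, 0, 0], 0.0], [[0, 0, 0.02], [0, 0, 0], 0.0], [[0, 0, 0.01], [0, 0, 0], 0.0], [[0, 0.02, 0], [0, 0, 0], 0.0], [[0, 0.03, 0], [0, 0, 0], 0.0], [[0, 0.035, 0], [0, 0, 0], 0.0], [[0.005, 0.035, 0], [0, 0, 0], 0.0], [[0.006, 0.035, 0], [0, 0, 0], 0.0], [[0.01, 0.035, 0], [0, 0, 0], 0.0], [[0.01, 0.035, 0], [0, 0, 0], 0.0]])

```text
time_s: 29.25
position: [501.9, 183.7, 343.9]
eef_rot: [[-0.027, 1.0, 0.0], [1.0, 0.027, -0.0], [-0.0, 0.0, -1.0]]
ft_force: [0.7, -0.5, -1.3]
opening: 0.12
```

>>> step_arm(increments=[[[0.01, 0.035, 0], [0, 0, 0], 0.0], [[0.01, 0.035, 0], [0, 0, 0], 0.0], [[0.01, 0.035, 0], [0, 0, 0], 0.0], [[0, 0.03, 0], [0, 0, 0], 0.0], [[0, 0.03, 0], [0, 0, 0], 0.0], [[0, 0.009, 0], [0, 0, 0], 0.0], [[0, 0, 0], [0, 0, 0], 0.0], [[0, 0, 0], [0, 0, 0], 0.0], [[0, 0, 0], [0, 0, 0], 0.0]])

```text
time_s: 30.38
position: [531.8, 355.3, 344.0]
eef_rot: [[-0.025, 1.0, 0.0], [1.0, 0.025, -0.0], [-0.0, 0.0, -1.0]]
ft_force: [-0.6, -0.0, 0.1]
opening: 0.126
```

```bash
cat > sil.py <<'E'
from h import *
def sil(n,c,z0,z1,r):
    pts=np.array([proj(n,np.array([c[0]+r*np.cos(a),c[1]+r*np.sin(a),z])) for z in(z0,z1) for a in np.linspace(0,6.28,60)]);return pts.min(0).round(1),pts.max(0).round(1)
E
python3 - <<'E'
from look import *
look("w1",{"side":(235,130,60,80),"top":(150,195,100,80)},f=7)
o=monitor.get_obs();print(o["position"],o["ft_force"],o["opening"],o["eef_rot"],o["time_s"])
from sil import *
p=o["position"];f=p[2]-221
for n in("side","top"):print(n,"head",sil(n,p,f,f+40,12),"top",sil(n,p,f+90,f+90,6))
E
```

```text
[531.70909025 355.58702547 344.00758659] [ 0.25383987  0.79085293 -0.73309062] 0.12555821160372194 [[-2.58199011e-02  9.99666555e-01  3.34139756e-04]
 [ 9.99666611e-01  2.58199006e-02  5.77453617e-06]
 [-2.85484463e-06  3.34177456e-04 -9.99999944e-01]] 30.475
side head (array([250.1, 136.5]), array([260.2, 152.8])) top (array([249.9, 122.3]), array([254.2, 124.6]))
top head (array([165.4, 228.8]), array([182.1, 240.8])) top (array([159.4, 229.3]), array([164.9, 234.9]))
```

View pics/w1_side.png

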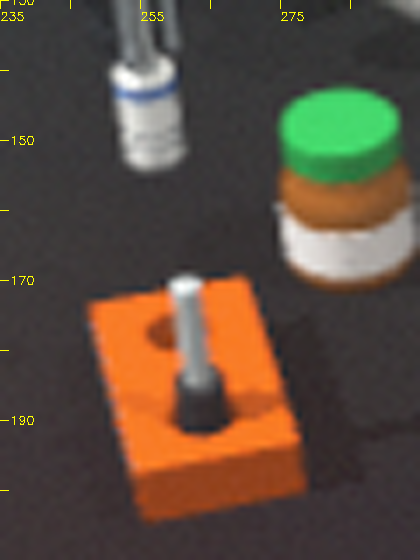

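View pics/w1_top.png

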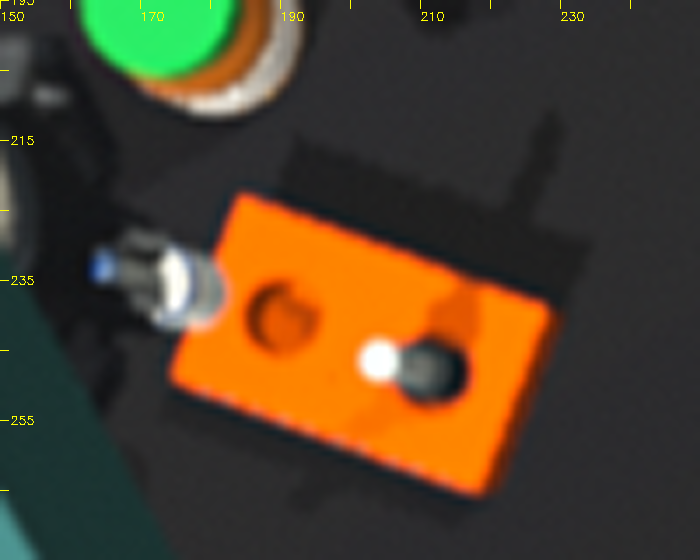

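>>> step_arm(increments=[[[0, 0.001, -0.015], [0, 0, 0], 0.0], [[0, 0, -0.015], [0, 0, 0], 0.0], [[0, 0, -0.015], [0, 0, 0], 0.0], [[0, 0, -0.015], [0, 0, 0], 0.0], [[0, 0, -0.015], [0, 0, 0], 0.0], [[0, 0, -0.01], [0, 0, 0], 0.0], [[0, 0, 0], [0, 0, 0], 0.0], [[0, 0, 0], [0, 0, 0], 0.0], [[0, 0, 0], [0, 0, 0], 0.0]])

```text
time_s: 31.6
position: [531.8, 357.5, 259.8]
eef_rot: [[-0.027, 1.0, 0.002], [1.0, 0.027, 0.001], [0.001, 0.002, -1.0]]
ft_force: [-0.1, -0.1, -0.6]
opening: 0.126
```

Run:
```python
from look import *
look("w2",{"side":(235,150,60,60),"top":(155,210,80,60)},f=9)
o=monitor.get_obs();print(o["position"],o["ft_force"],o["opening"],o["eef_rot"][:,2],o["time_s"])
from sil import *
p=o["position"];f=p[2]-221
for n in("side","top"):print(n,"head",sil(n,p,f,f+40,12),"foot",sil(n,p,f,f,12),"top",sil(n,p,f+90,f+90,6))
```

```text
[531.71793169 357.4277715  259.56395172] [ 0.20818503  0.60325776 -0.94104652] 0.12502872502497273 [ 1.36468891e-03  6.60169886e-04 -9.99998851e-01] 31.7
side head (array([253.6, 160.2]), array([263.1, 175.6])) foot (array([255.3, 170.8]), array([263.1, 175.6])) top (array([253.5, 147.4]), array([257.6, 149.8]))
top head (array([177.8, 232.3]), array([192.7, 243.3])) foot (array([183.3, 233.8]), array([192.7, 243.3])) top (array([172.8, 232.9]), array([177.9, 238.1]))
```

View pics/w2_side.png

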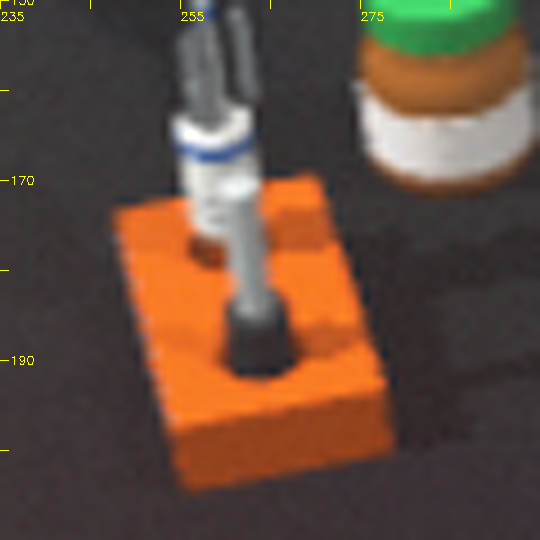

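View pics/w2_top.png

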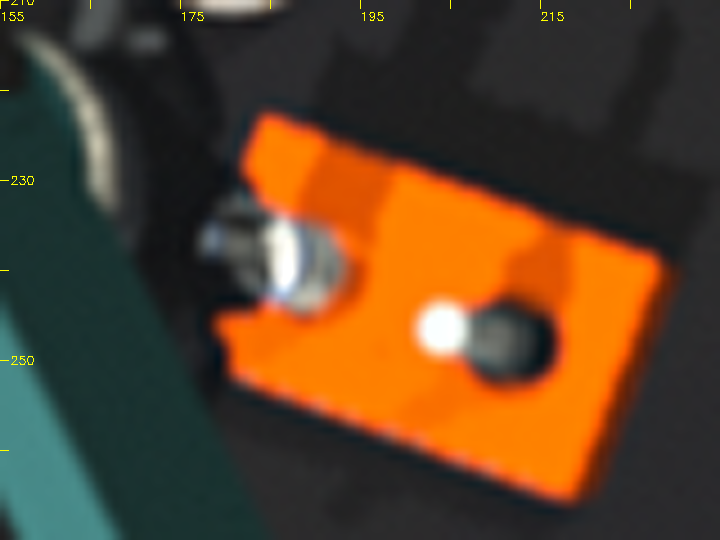

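Run:
```python
import cv2,numpy as np
def z(src,x,y,w,h,f=16):
    im=cv2.imread(src)[y:y+h,x:x+w]
    im=cv2.resize(im,None,fx=f,fy=f,interpolation=cv2.INTER_CUBIC)
    for i in range(0,w,2):
        cv2.line(im,(int((i+.5)*f),0),(int((i+.5)*f),5),(0,255,255),1)
        if i%4==0: cv2.putText(im,str(x+i),(int((i+.5)*f)-10,16),0,.35,(0,255,255),1)
    for i in range(0,h,2):
        cv2.line(im,(0,int((i+.5)*f)),(5,int((i+.5)*f)),(0,255,255),1)
        if i%4==0: cv2.putText(im,str(y+i),(8,int((i+.5)*f)+4),0,.35,(0,255,255),1)
    return im
a=z("pics/w1_side_full.png",248,165,24,24);b=z("pics/w2_side_full.png",248,160,24,24)
cv2.imwrite("pics/z1.png",np.hstack([a,b]))
a=z("pics/w1_top_full.png",178,228,24,24);b=z("pics/w2_top_full.png",175,226,24,24)
cv2.imwrite("pics/z2.png",np.hstack([a,b]))
from sil import *
for n in("side","top"):
  print(n,"well mouth @tcp",sil(n,(531.7,357.4),28,28,14.5),"head",sil(n,(531.7,357.4),38.5,78.5,12),"foot",sil(n,(531.7,357.4),38.5,38.5,12))
  for d in((1,0),(0,1)):print(d,proj(n,[532.7-1+d[0],357.4+d[1],28])-proj(n,[531.7,357.4,28]))
```

```text
side well mouth @tcp (array([254.9, 173. ]), array([264.3, 178.9])) head (array([253.6, 160.2]), array([263.1, 175.7])) foot (array([255.3, 170.8]), array([263.1, 175.7]))
(1, 0) [ 0.27692361 -0.12685498]
(0, 1) [-0.17163972 -0.15662744]
top well mouth @tcp (array([183.8, 233.2]), array([195. , 244.5])) head (array([177.8, 232.3]), array([192.7, 243.3])) foot (array([183.3, 233.8]), array([192.7, 243.3]))
(1, 0) [-0.00286823 -0.39206431]
(0, 1) [-0.38841354  0.01184801]
```

View pics/z1.png

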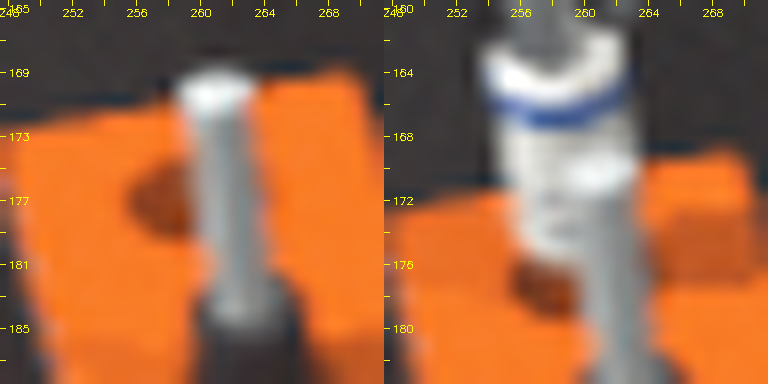

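View pics/z2.png

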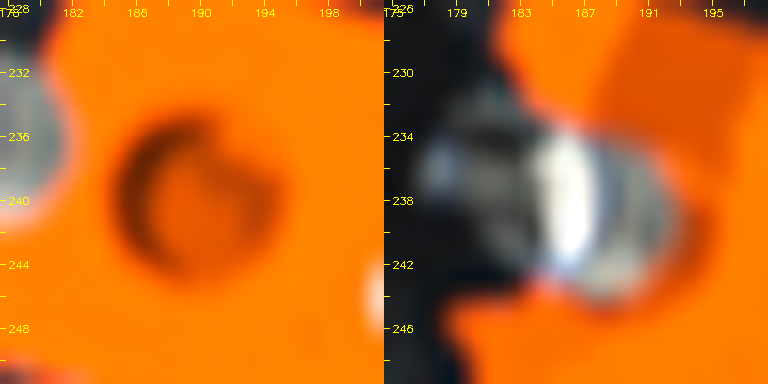

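>>> step_arm(increments=[[[-0.0002, -0.0014, 0], [0, 0, 0], 0.0], [[0, 0, -0.004], [0, 0, 0], 0.0], [[0, 0, -0.002], [0, 0, 0], 0.0], [[0, 0, 0], [0, 0, 0], 0.0]])

```text
time_s: 32.2
position: [531.2, 355.9, 252.2]
eef_rot: [[-0.027, 1.0, -0.001], [1.0, 0.027, -0.0], [-0.0, -0.001, -1.0]]
ft_force: [0.7, 0.2, -0.5]
opening: 0.122
```

>>> step_arm(increments=[[[0, 0, -0.002], [0, 0, 0], 0.0], [[0, 0, -0.002], [0, 0, 0], 0.0], [[0, 0, 0], [0, 0, 0], 0.0]])

```text
time_s: 32.58
position: [531.3, 355.9, 248.4]
eef_rot: [[-0.027, 1.0, -0.0], [1.0, 0.027, -0.0], [-0.0, -0.0, -1.0]]
ft_force: [-0.6, -0.9, -0.5]
opening: 0.123
```

>>> step_arm(increments=[[[0, 0, -0.001], [0, 0, 0], 0.0], [[0, 0, -0.001], [0, 0, 0], 0.0], [[0, 0, 0], [0, 0, 0], 0.0]])

```text
time_s: 32.95
position: [531.3, 355.9, 246.6]
eef_rot: [[-0.027, 1.0, -0.0], [1.0, 0.027, -0.0], [-0.0, -0.0, -1.0]]
ft_force: [-0.3, -0.0, -0.5]
opening: 0.12
```

>>> step_arm(increments=[[[0, 0, -0.001], [0, 0, 0], 0.0], [[0, 0, -0.001], [0, 0, 0], 0.0], [[0, 0, 0], [0, 0, 0], 0.0]])

```text
time_s: 33.33
position: [531.3, 355.9, 244.6]
eef_rot: [[-0.027, 1.0, -0.0], [1.0, 0.027, -0.0], [-0.0, -0.0, -1.0]]
ft_force: [-0.4, 0.8, -1.3]
opening: 0.119
```

>>> step_arm(increments=[[[0, 0, -0.002], [0, 0, 0], 0.0], [[0, 0, -0.002], [0, 0, 0], 0.0], [[0, 0, -0.002], [0, 0, 0], 0.0], [[0, 0, 0], [0, 0, 0], 0.0]])

```text
time_s: 33.83
position: [531.3, 355.9, 238.3]
eef_rot: [[-0.027, 1.0, -0.001], [1.0, 0.027, -0.0], [-0.0, -0.001, -1.0]]
ft_force: [0.1, -1.2, -0.4]
opening: 0.128
```

>>> step_arm(increments=[[[0, 0, -0.002], [0, 0, 0], 0.0], [[0, 0, -0.002], [0, 0, 0], 0.0], [[0, 0, -0.002], [0, 0, 0], 0.0], [[0, 0, 0], [0, 0, 0], 0.0]])

```text
time_s: 34.33
position: [531.3, 355.9, 232.4]
eef_rot: [[-0.027, 1.0, -0.0], [1.0, 0.027, -0.0], [-0.0, -0.0, -1.0]]
ft_force: [-0.3, 0.2, -1.1]
opening: 0.124
```

>>> step_arm(increments=[[[0, 0, -0.001], [0, 0, 0], 0.0], [[0, 0, -0.001], [0, 0, 0], 0.0], [[0, 0, 0], [0, 0, 0], 0.0]])

```text
time_s: 34.7
position: [531.4, 355.9, 230.7]
eef_rot: [[-0.027, 1.0, 0.0], [1.0, 0.027, -0.0], [-0.0, 0.0, -1.0]]
ft_force: [-0.6, 0.6, -1.3]
opening: 0.124
```

>>> step_arm(increments=[[[0, 0, -0.0005], [0, 0, 0], 0.0], [[0, 0, -0.0005], [0, 0, 0], 0.0], [[0, 0, 0], [0, 0, 0], 0.0]])

```text
time_s: 35.08
position: [531.3, 355.9, 229.7]
eef_rot: [[-0.027, 1.0, 0.0], [1.0, 0.027, 0.0], [0.0, 0.0, -1.0]]
ft_force: [-0.1, -0.0, -0.3]
opening: 0.121
```

>>> step_arm(increments=[[[0, 0, -0.0005], [0, 0, 0], 0.0], [[0, 0, -0.0005], [0, 0, 0], 0.0], [[0, 0, 0], [0, 0, 0], 0.0]])

```text
time_s: 35.45
position: [531.3, 355.9, 228.7]
eef_rot: [[-0.027, 1.0, -0.0], [1.0, 0.027, -0.0], [-0.0, -0.0, -1.0]]
ft_force: [-0.3, -0.6, -0.1]
opening: 0.126
```

>>> step_arm(increments=[[[0, 0, -0.0005], [0, 0, 0], 0.0], [[0, 0, -0.0005], [0, 0, 0], 0.0], [[0, 0, 0], [0, 0, 0], 0.0]])

```text
time_s: 35.83
position: [531.3, 355.9, 227.7]
eef_rot: [[-0.027, 1.0, -0.0], [1.0, 0.027, -0.0], [-0.0, -0.0, -1.0]]
ft_force: [0.4, -0.8, -0.8]
opening: 0.12
```

>>> step_arm(increments=[[[0, 0, -0.0005], [0, 0, 0], 0.0], [[0, 0, 0], [0, 0, 0], 0.0]])

```text
time_s: 36.08
position: [531.3, 356.0, 227.2]
eef_rot: [[-0.027, 1.0, 0.0], [1.0, 0.027, -0.0], [-0.0, 0.0, -1.0]]
ft_force: [-0.5, 0.1, -0.7]
opening: 0.123
```

>>> step_arm(increments=[[[0, 0, -0.0004], [0, 0, 0], 0.0], [[0, 0, 0], [0, 0, 0], 0.0], [[0, 0, 0], [0, 0, 0], 0.0]])

```text
time_s: 36.45
position: [531.4, 356.0, 227.1]
eef_rot: [[-0.027, 1.0, 0.0], [1.0, 0.027, 0.0], [0.0, 0.0, -1.0]]
ft_force: [-0.7, 1.1, 0.8]
opening: 0.122
```

>>> step_arm(increments=[[[0, 0, -0.0004], [0, 0, 0], 0.0], [[0, 0, 0], [0, 0, 0], 0.0], [[0, 0, 0], [0, 0, 0], 0.0]])

```text
time_s: 36.83
position: [531.4, 356.0, 227.0]
eef_rot: [[-0.027, 1.0, 0.0], [1.0, 0.027, 0.0], [0.0, 0.0, -1.0]]
ft_force: [-2.5, -1.2, 4.8]
opening: 0.12
```

>>> step_arm(increments=[[[0, 0, -0.0003], [0, 0, 0], 0.0], [[0, 0, 0], [0, 0, 0], 0.0], [[0, 0, 0], [0, 0, 0], 0.0]])

```text
time_s: 37.2
position: [531.4, 356.0, 227.0]
eef_rot: [[-0.027, 1.0, 0.001], [1.0, 0.027, 0.0], [0.0, 0.001, -1.0]]
ft_force: [-1.7, -1.1, 5.5]
opening: 0.121
```

>>> step_arm(increments=[[[0, 0, 0.0004], [0, 0, 0], 0.0], [[0, 0, 0], [0, 0, 0], 0.0], [[0, 0, 0], [0, 0, 0], 0.014], [[0, 0, 0], [0, 0, 0], 0.018], [[0, 0, 0], [0, 0, 0], 0.024], [[0, 0, 0], [0, 0, 0], 0.032], [[0, 0, 0], [0, 0, 0], 0.04], [[0, 0, 0], [0, 0, 0], 0.04], [[0, 0, 0], [0, 0, 0], 0.04]])

```text
time_s: 38.33
position: [531.4, 356.0, 226.6]
eef_rot: [[-0.027, 1.0, 0.0], [1.0, 0.027, 0.0], [0.0, 0.0, -1.0]]
ft_force: [1.0, 0.2, -0.3]
opening: 0.47
```

Run:
```python
from look import *
look("w3",{"side":(235,150,60,60),"top":(155,210,80,60)},f=9)
o=monitor.get_obs();print(o["position"],o["ft_force"],o["opening"],o["time_s"])
```

```text
[531.35108915 355.94252139 226.54285234] [-0.47265408  0.27191321  0.54368944] 0.47121310065004207 38.425
```

View pics/w3_side.png

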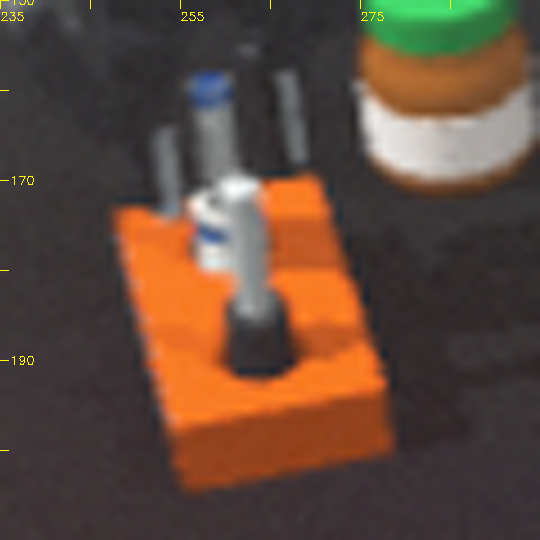

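View pics/w3_top.png

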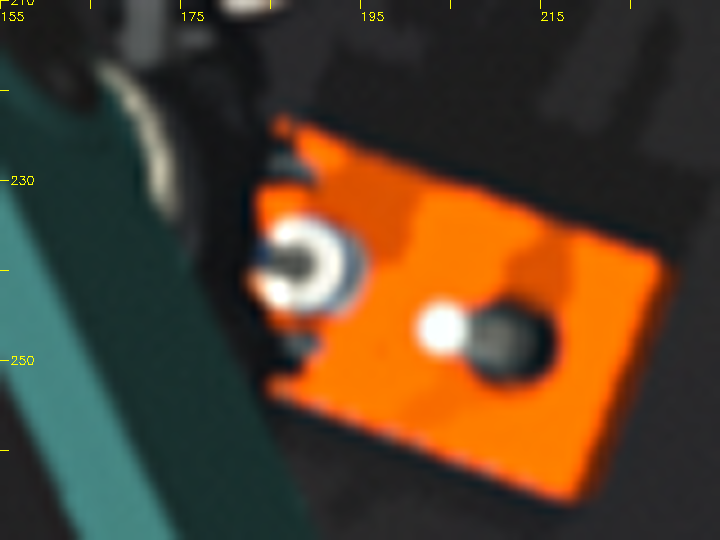

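The pestle stands upright in the well at about (188,240) in the top view, and the open fingers are clear of it on both sides. I'll retreat straight up.

>>> step_arm(increments=[[[0, 0, 0.008], [0, 0, 0], 0.04], [[0, 0, 0.015], [0, 0, 0], 0.04], [[0, 0, 0.025], [0, 0, 0], 0.04], [[0, 0, 0.03], [0, 0, 0], 0.04], [[0, 0, 0.03], [0, 0, 0], 0.04], [[0, 0, 0.03], [0, 0, 0], 0.04], [[-0.02, 0, 0.02], [0, 0, 0], 0.04], [[-0.03, 0, 0], [0, 0, 0], 0.04], [[-0.03, 0, 0], [0, 0, 0], 0.04], [[-0.03, 0, 0], [0, 0, 0], 0.04], [[0, 0, 0], [0, 0, 0], 0.04], [[0, 0, 0], [0, 0, 0], 0.04]])

```text
time_s: 39.92
position: [421.6, 355.9, 385.7]
eef_rot: [[-0.027, 1.0, 0.002], [1.0, 0.027, 0.001], [0.001, 0.002, -1.0]]
ft_force: [0.3, -0.3, -1.2]
opening: 0.47
```

Run:
```python
from look import *
look("w4",{"side":(235,150,60,60),"top":(155,210,80,60)},f=9)
o=monitor.get_obs();print(o["position"],o["ft_force"],o["opening"],o["time_s"])
import cv2,numpy as np
a=cv2.imread("pics/w4_side_full.png");b=cv2.imread("pics/w4_top_full.png")
cv2.imwrite("pics/w4all.png",np.hstack([cv2.resize(a,(400,300)),cv2.resize(b,(400,300))]))
c=[cv2.imread(f"pics/w4_{n}.png") for n in("side","top")];h=540
cv2.imwrite("pics/w4c.png",cv2.resize(np.hstack([c[0],c[1][:540]]),None,fx=.63,fy=.63))
```

```text
[422.07844323 355.86718671 384.94943415] [0.60031495 0.45158147 0.0307821 ] 0.46565623303462655 40.025
```

View pics/w4c.png

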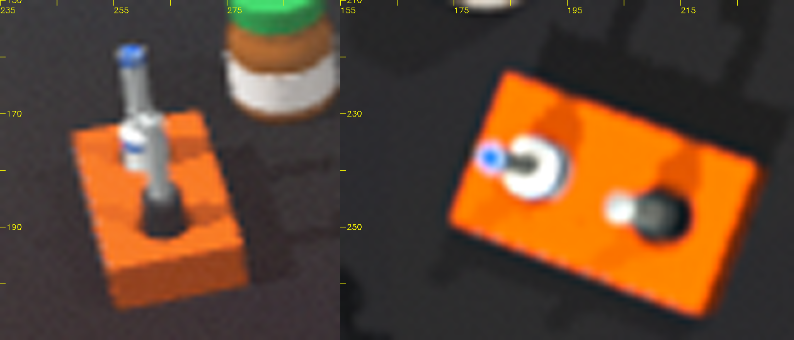

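View pics/w4all.png

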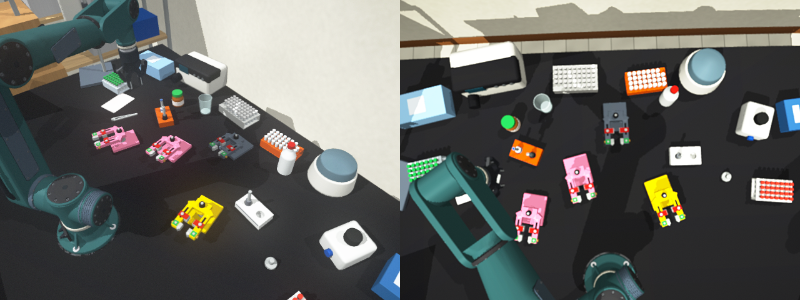

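The pictures show the blue-ringed pestle standing upright in the orange rack's left well at about (188,239) in the top view. The dark pestle is beside it, the gauge and white rack are undisturbed, and the arm is clear.

```bash
python3 -c "
from station import robot
print(robot.hand_in())"
```

```text
the job is handed in; nothing more can be done
None
```

The blue-ringed pestle passed the gauge check: it went through the go gap and was stopped by the no-go gap. It now stands upright in the orange rack's empty well, and I handed the job in at about 40 s.

- **Go gap:** The head slid through freely. The most I read was about 2 N sideways on the left wall, which I eased by shifting 0.4 mm.
- **No-go gap:** I felt contact at about x = 577.5 mm and held the push for about 1.8 s. The readings ran from 4.2 to 6.5 N, averaging about 5.4 N, so slightly over the 5 N asked.
- **Setting down:** I drew it straight back out and lowered it into the well by feel. It seated at the expected height with about 6 N before release, a bit more than its own weight.

**Last checks:** The final pictures show the pestle upright in the well, the dark pestle and grey pestle still in place, nothing else visibly moved, and the gripper clear.

**Disagreement:** The two cameras differed from each other and from the arm by 2 to 5 mm. I corrected for this by comparing the held pestle with the gauge and the well in the same pictures. Over the well, the side view asked for a shift of about 2.6 mm and the top view about 1 mm. I used 1.4 mm, and the pestle went in without touching the rim.

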